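# Fill the jar with brass spacers through the funnel

## Robot

A 7-joint arm with a two-finger parallel gripper is mounted at the origin on a cart in front of the work surface, level with it; the furniture and walls round the work are solid. World frame = base frame: x ahead of the robot, y to its left, z up, the work surface at z = 0. Lengths are in m, angles in rad, forces in N, time in s.
With the tool pointing down it reaches from about 0.425 to 0.925 m from the base axis. Payload 6.8 kg.
Tool frame: the origin (TCP) lies midway between the tips of the shut fingers; the grasp point (between the pads) lies 19 mm behind it (r.grip_depth is the distance from the TCP to the grasp point, in m); z points along the fingers, y is the line along which they close (so a half turn about z gives the same grasp; the last joint's range is limited). The gripper opens to 85 mm and grips with 20 to 120 N. Pads are 22 mm wide; open, the fingers measure 114 mm over their backs; the gripper's body (76 mm by 85 mm) begins 54 mm behind the grasp point. The pads swing forward as they close: fully open they stand 13 mm farther back than shut.
Start: joints at [-1.231, 0.477, 0.022, 1.555, -0.011, 1.109, -0.083], TCP at [0.292, 0.608, 0.231] pointing down, gripper open.
Joint ranges: [-2.96, 2.96], [-0.34, 2.1], [-1.41, 1.46], [0.24, 2.44], [-1.37, 4.51], [0.17, 1.92], [-2.96, 2.96]. Speed limits (rad/s): [2.39, 2.39, 3.14, 3.14, 3.14, 3.14, 3.14].

## Interface

Orientations are given as a rotation vector (axis times angle).
In Python, from bench import telemetry, grab_frame, calibration, order, silhouettes, r gives the robot as it stands.
- The arm moves only by the tool apply_moves, never from a script. Its argument "moves" is a list of rows, each a list of 7 numbers: the turn, a rotation vector about the tool's x, y, z scaled (see below), then the shift along the tool's x, y, z scaled (see below), then the opening, from -1 (shut) to 1 (fully open). A call has exactly 8 rows; each row shifts and turns the commanded pose from where the row before left it, along the tool's axes as they then stand; what a row does not reach is not made up. The controller multiplies each number of a shift by 1000 mm and each number of a turn by 6 degrees. A row lasts 1/12 s, in which the tool goes at most 41.7 mm and 7.16 degrees, less where a joint would pass 70% of its speed; a pose out of reach is approached as far as the arm can. A call with a number of a shift or a turn outside -1 to 1 is refused whole. A call with a gripper value outside its range is refused whole. The fingers move at their own pace and stop on an object; "grip_force" is the grip in N (left out, the last holds). Time passes only in rows, so rows that do not move let the fingers close, or fill a call up. It gives the time, the measured TCP pose, the force, the opening and the grip force at its end, in the units of the state.
- telemetry.get_obs(): the state, without advancing time (a new reading comes with each control period).
- grab_frame(name): name is "scene" or "top"; returns the picture (480x640x3 uint8, blue, green, red); there is no depth.
- calibration(name): a dict with "fx", "fy", "cx", "cy" (pixels), "k1" (the pictures are not rectified: a ray, as slopes to the right and down, at radius r is drawn at 1 + k1 r^2 times it, then the intrinsics apply), "world_from_camera" (4x4, takes a point from camera to world coordinates). Camera axes: x right, y down, z forward; pixel columns grow to the right and rows downward; lengths in m; the calibration is good to about 2 mm. A picture is of the moment at which its call begins. calibration takes no time and is no camera call.
- order.hand_in(): hands the job in; it is judged then, once.
Trained networks look in the newest picture that a camera, given by its name, has taken for a name from the list of things; names that differ only in an ending like _2 or _b are one class to them, and where a whole thing is asked for, a point or a joint stands for the part that bears it (a point fixed in the world has none). Each returns a list of dicts, best first, with "p" (0 to 1); they miss things now and then, are a little off and sometimes report something else, mostly with a low value. They report only what shows in the picture. A call takes as long as a camera call. They do not tell look-alikes from the thing itself.
- silhouettes(thing, camera): "mask" (480x640 bool, what is visible of it) and "extent" ([centre column, centre row, width, height] in pixels, round what is visible of it).
The state is a dict: "clock": time; "joints": joint angles; "qvel": joint speeds; "tau": joint torques, N m; "tcp_pos": TCP position; "orientation": TCP orientation; "contact_force": force on the tool from outside, world axes, zero at the start; "moment": the same for the moment, N m; "grip_width": finger opening in m; "gripper_force": force on a finger pad.
Only numpy, scipy, OpenCV 4.12 (cv2) and the standard library are available. Lean on these libraries where they do the work, as an engineer would, in place of code of your own. Each camera call takes 0.05 s, during which the arm holds its last target. There are 200 camera calls.

## Task

Take the funnel out of its wooden rest, seat it in the mouth of the glass jar and let go of it; then hold the steel tray over the funnel and tip it so that all five brass spacers run through into the jar. Stand the empty tray back down flat and right way up on the bench, clear of the jar, and leave the funnel seated in the jar. Do not tip the jar over or disturb the dropper bottle and the black relay block.

Things in the scene. Friction and masses are not known exactly. Their poses are not given: they have to be found in the camera images.
- jar: clear glass jar, straight-walled, open at the top, loose, 0.45 kg: 56 mm outer and 48 mm inner diameter, 95 mm tall, floor 6 mm thick. Origin: centre of its underside, z up
- jar_mouth (a point): centre of the jar's mouth, 95 mm above its underside
- rest: light wooden block 90x90x45 mm, fixed to the bench, with a 48 mm square hole down through it, in which the funnel hangs at the start. Origin: centre of its underside
- funnel: aluminium funnel, loose, 90 g, wall 3 mm, 80 mm tall: spout 40 mm outer, 34 mm inner diameter, 35 mm long, then a 45-degree cone to a 128 mm rim. Origin: centre of the spout's lower end, z up. An upright finger tab (8 mm thick along x, 32 mm wide along y) stands on the rim at x = -64 mm, z = 80 to 117 mm. Seated, its cone rests on the jar's rim, origin 56 mm above the jar's underside
- funnel_tab (a point): top centre of the funnel's finger tab, at (-64, 0, 117) mm in the funnel's frame
- funnel_spout (a point): centre of the lower end of the funnel's spout (the funnel's origin)
- funnel_rim (a point): centre of the funnel's wide opening, 80 mm above its origin
- pour_tray: bare steel trough, loose, 0.16 kg, 110 mm long (its x), 56 mm wide (y), floor 3 mm thick, side walls 2.6 mm thick, 24 mm high (12 mm near the front). The front end, x = -55 mm, is open; at the rear a plate 8 mm thick (x = 47 to 55 mm), 56 mm wide, 66 mm high to hold it by. Origin: centre of its underside, z up
- tray_lip (a point): middle of the tray's open front edge, on the floor's upper face, at (-55, 0, 3) mm in the tray's frame
- tray_plate (a point): top centre of the tray's back plate, at (51, 0, 66) mm in the tray's frame
- dropper_bottle: bystander: dropper bottle, 34 mm across, 94 mm tall, standing. Origin: centre of its underside
- relay_block: bystander: black relay block, 26x46x16 mm. Origin: centre of its underside
- spacer_0: plain round brass spacer, 13.6 mm diameter, 8 mm long, 12 g, lying in the tray at the start. Origin: its centre, z along its bore
- spacer_1: plain round brass spacer, 13.6 mm diameter, 8 mm long, 12 g, lying in the tray at the start. Origin: its centre, z along its bore
- spacer_2: plain round brass spacer, 13.6 mm diameter, 8 mm long, 12 g, lying in the tray at the start. Origin: its centre, z along its bore
- spacer_3: plain round brass spacer, 13.6 mm diameter, 8 mm long, 12 g, lying in the tray at the start. Origin: its centre, z along its bore
- spacer_4: plain round brass spacer, 13.6 mm diameter, 8 mm long, 12 g, lying in the tray at the start. Origin: its centre, z along its bore
Mind the look-alikes: they are no part of the job. What is shaped like the pour_tray but blue is not meant.

How it is judged:
By the outcome, as a careful person would: the job done as asked, in the order asked, and still so for the second after the job is handed in, with the robot touching nothing.
It also fails if it takes over 72 s, if anything falls off the work surface, if the arm or the gripper's body presses on something with over 40 N, if the wrist force passes 120 N, or if a joint passes its speed limit or range.

## Working session

There is one attempt and no reset: what is moved stays moved. The work goes in short steps, Python scripts to look and compute and a tool call to move; the robot and the scene stay as the last step left them, time stands still between calls to the robot, and variables do not carry over. Pictures are saved under pics/ and viewed, at most 10 in all, crops included, and the job is handed in when it is done.

Besides the shell and the picture viewer there is one more tool, called by a JSON object that holds its "fn" and its "kwargs", one argument or row to a line. apply_moves: Moves the arm, as the interface text tells. Its arguments: {"type":"object","properties":{"moves":{"type":"array"},"grip_force":{"type":"number"}},"required":["moves"]}

```bash
mkdir -p pics; cat > h.py <<'E'
import numpy as np, cv2
from scipy.spatial.transform import Rotation as R
from bench import telemetry, grab_frame, calibration, order, silhouettes, r
def ray(cam,u,v):
    c=calibration(cam); T=np.array(c["world_from_camera"])
    d=np.array([(u-c["cx"])/c["fx"],(v-c["cy"])/c["fy"]]); p=d.copy()
    for _ in range(20): p=d/(1+c["k1"]*(p@p))
    return T[:3,3], T[:3,:3]@np.array([p[0],p[1],1])
def atz(cam,u,v,z):
    o,d=ray(cam,u,v); return o+d*(z-o[2])/d[2]
def proj(cam,P):
    c=calibration(cam); T=np.array(c["world_from_camera"])
    q=(np.atleast_2d(P)-T[:3,3])@T[:3,:3]; s=q[:,:2]/q[:,2:]
    s=s*(1+c["k1"]*(s**2).sum(1,keepdims=True))
    return s*[c["fx"],c["fy"]]+[c["cx"],c["cy"]]
E
python3 - <<'E'
from h import *
a=grab_frame("scene");b=grab_frame("top")
cv2.imwrite("pics/s0.png",a);cv2.imwrite("pics/t0.png",b)
for cam in("top","scene"):
    print(cam,np.round(calibration(cam)["world_from_camera"],3).tolist())
    for t in("jar","rest","funnel","funnel_tab","pour_tray","dropper_bottle","relay_block","spacer_0"):
        print(t,[(round(x["p"],2),np.round(x["extent"]).astype(int).tolist()) for x in silhouettes(t,cam)])
o=telemetry.get_obs();print({k:np.round(v,3).tolist() for k,v in o.items()})
E
```

```text
top [[-0.012, -0.998, 0.056, 0.48], [-1.0, 0.013, 0.006, -0.116], [-0.006, -0.056, -0.998, 1.256], [0.0, 0.0, 0.0, 1.0]]
jar [(0.67, [200, 267, 29, 20])]
rest []
funnel [(0.97, [372, 248, 51, 49]), (0.49, [263, 182, 17, 13])]
funnel_tab [(0.96, [371, 246, 49, 51])]
pour_tray [(0.97, [452, 272, 39, 43]), (0.57, [281, 258, 29, 42]), (0.26, [263, 183, 15, 12])]
dropper_bottle [(0.58, [264, 182, 10, 15])]
relay_block [(0.71, [335, 181, 18, 15])]
spacer_0 []
scene [[0.766, -0.257, 0.589, -0.109], [-0.642, -0.301, 0.705, -0.902], [-0.004, -0.918, -0.396, 0.561], [0.0, 0.0, 0.0, 1.0]]
jar [(0.92, [201, 233, 29, 43])]
rest [(0.95, [345, 318, 68, 42])]
funnel [(0.59, [345, 285, 71, 41])]
funnel_tab [(0.82, [346, 288, 73, 42]), (0.67, [257, 267, 47, 48])]
pour_tray [(0.9, [257, 264, 47, 47]), (0.71, [404, 391, 44, 56])]
dropper_bottle [(0.74, [317, 233, 16, 39])]
relay_block [(0.63, [379, 273, 22, 16])]
spacer_0 []
{'clock': 0.9, 'joints': [-1.231, 0.477, 0.022, 1.555, -0.012, 1.109, -0.083], 'qvel': [-0.0, 0.0, -0.0, 0.001, 0.0, -0.0, 0.0], 'tau': [0.0, -59.631, 1.606, -28.155, 0.013, 0.001, 0.0], 'tcp_pos': [0.292, 0.608, 0.231], 'orientation': [-0.698, -3.063, -0.0], 'contact_force': [-0.135, -0.58, -0.549], 'moment': [0.06, 0.004, -0.048], 'gripper_force': 0.0, 'grip_width': 0.085}
```

View pics/s0.png

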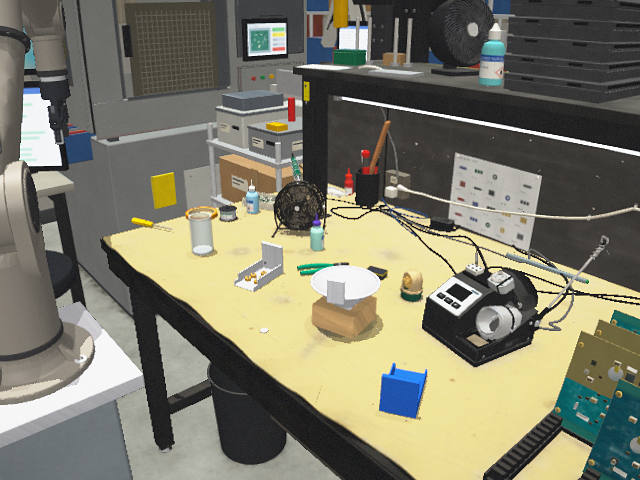

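View pics/t0.png

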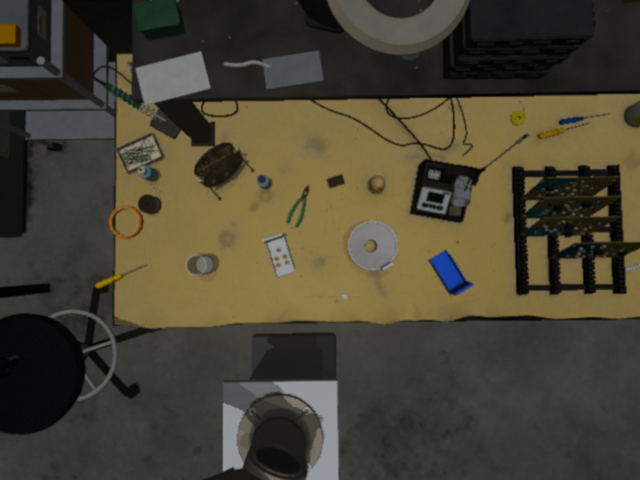

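The steel tray with the spacers is at scene (257,264) and top (281,256). Its blue look-alike is at scene (404,391) and top (452,272), so I reject that one. The jar is at scene (201,233) and top (200,265). The funnel in its rest is at scene (345,288) and top (372,247), with its tab at scene (336,292) and top (388,266). The dropper bottle is at scene (317,235), and other bottles further back are not part of the job. The relay is at scene (379,273).

```bash
python3 - <<'E'
from h import *
a=cv2.imread("pics/s0.png");b=cv2.imread("pics/t0.png")
def t(im,x,y,w=80,h=60): return cv2.resize(im[y:y+h,x:x+w],(400,300),interpolation=cv2.INTER_CUBIC)
out=np.vstack([np.hstack([t(b,240,225),t(b,335,215)]),np.hstack([t(a,220,235),t(a,305,260)])])
cv2.imwrite("pics/c0.png",out)
print(calibration("top")["fx"],calibration("scene")["fx"])
m=silhouettes("jar","scene")[0]["mask"]; 
def S(n,c,i=0): return silhouettes(n,c)[i]["mask"]
from scipy.optimize import minimize,least_squares
def ring(r,z,n=48):
    t=np.linspace(0,2*np.pi,n,endpoint=False);return np.c_[r*np.cos(t),r*np.sin(t),np.full(n,z)]
def hullmask(cam,P,sh=8):
    q=cv2.convexHull((proj(cam,P)).astype(np.float32)).reshape(-1,2)
    return q
def iou(q,m,k=4):
    M=cv2.resize(m.astype(np.uint8),None,fx=k,fy=k,interpolation=cv2.INTER_NEAREST)
    A=np.zeros_like(M);cv2.fillConvexPoly(A,np.round((q+.5)*k-.5).astype(int),1)
    return (A&M).sum()/max(1,(A|M).sum())
def fit(pts,cams,x0,name,steps):
    f=lambda x:-sum(iou(hullmask(c,pts(x)),m) for c,m in cams)
    s=np.vstack([x0]+[np.array(x0)+np.eye(len(x0))[i]*steps[i] for i in range(len(x0))])
    r_=minimize(f,x0,method="Nelder-Mead",options=dict(initial_simplex=s,xatol=1e-4,fatol=1e-4))
    print(name,np.round(r_.x,4),round(-r_.fun,3)); return r_.x
jar0=atz("top",200,265,.05); print("jar0",jar0)
jp=lambda x:np.vstack([ring(.028,0),ring(.028,.095)])+[x[0],x[1],0]
ms,mt=S("jar","scene"),S("jar","top")
fit(jp,[("scene",ms)],jar0[:2],"jar s",[.01,.01]);fit(jp,[("top",mt)],jar0[:2],"jar t",[.01,.01]);fit(jp,[("scene",ms),("top",mt)],jar0[:2],"jar both",[.01,.01])
# funnel: rim circle, z of origin: cone outer radius 24*? in square hole of half 24
f0=atz("top",371,246,.095)
print("f0",f0,"tab guess",atz("top",388,266,.117+.015))
for cam,n in(("top","dropper_bottle"),("top","relay_block")):
    e=silhouettes(n,cam)[0]["extent"];print(n,atz(cam,e[0],e[1],.05 if n[0]=='d' else .016))
e=silhouettes("rest","scene")[0]["extent"];print("rest ext",e)
# tray fit: all corners top
L=np.array([[-.055,y,z] for y in(-.028,.028) for z in(0,.012)]+[[.055,y,z] for y in(-.028,.028) for z in(0,.066)]+[[.047,y,.066] for y in(-.028,.028)])
tp=lambda x:L@np.array([[np.cos(x[2]),np.sin(x[2]),0],[-np.sin(x[2]),np.cos(x[2]),0],[0,0,1]])+[x[0],x[1],0]
t0=atz("top",281,256,.003); 
a0=atz("top",272,240,.066);a1=atz("top",284,275,.003);print("t0",t0,a0,a1)
yaw=np.arctan2(*(a0-a1)[[1,0]])
ts=silhouettes("pour_tray","top");tm=min(ts,key=lambda x:abs(x["extent"][0]-281))["mask"]
ts=silhouettes("pour_tray","scene");tsm=min(ts,key=lambda x:abs(x["extent"][0]-257))["mask"]
x0=[t0[0],t0[1],yaw]
fit(tp,[("top",tm)],x0,"tray t",[.01,.01,.1]);fit(tp,[("scene",tsm)],x0,"tray s",[.01,.01,.1]);fit(tp,[("top",tm),("scene",tsm)],x0,"tray both",[.01,.01,.1])
E
```

```text
444.1661269974094 542.6311209205587
jar0 [0.47355638 0.20814316 0.05      ]
jar s [0.4732 0.2051] 0.911
jar t [0.4739 0.2079] 0.941
jar both [0.4739 0.2073] 1.845
f0 [ 0.51770851 -0.25078652  0.095     ] tab guess [ 0.46555669 -0.28830277  0.132     ]
dropper_bottle [0.69870755 0.03365914 0.05      ]
relay_block [ 0.70387721 -0.16338384  0.016     ]
rest ext [345.0, 317.7, 68.3, 42.4]
t0 [ 0.49571427 -0.00747037  0.003     ] [0.53810189 0.01086713 0.066     ] [ 0.44224843 -0.01549545  0.003     ]
tray t [ 0.4962 -0.0047  0.2759] 0.941
tray s [ 0.4971 -0.009   0.2822] 0.816
tray both [ 0.4971 -0.0059  0.2849] 1.728
```

View pics/c0.png

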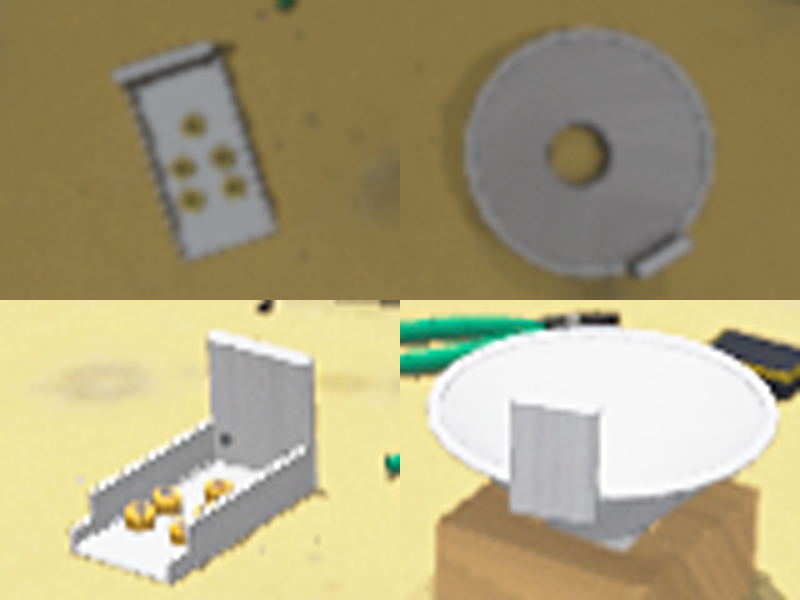

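The crop confirms it: the steel tray is top-left and holds 5 spacers lying flat, and the funnel tab is at about top pixel (387,266), toward the robot's right.

```bash
cat >> h.py <<'E'
def togo(P,yaw=None,tilt=0.):
    """tool-frame shift (m) and turn (units of 6deg) from now to TCP P, tool y at world yaw, z down, tilted"""
    o=telemetry.get_obs(); A=R.from_rotvec(o["orientation"]); p=np.array(o["tcp_pos"])
    print("t",round(o["clock"],2),"tcp",np.round(p,4),"F",np.round(o["contact_force"],1),"grip",round(o["grip_width"],4),"q",np.round(o["joints"],3))
    if yaw is not None:
        c,s=np.cos(yaw),np.sin(yaw)
        B=R.from_matrix(np.array([[-s,c,0],[c,s,0],[0,0,-1]]).T)*R.from_euler("x",-tilt)
        t=np.degrees((A.inv()*B).as_rotvec())/6
        print(" shift now",np.round(A.inv().apply(P-p),4)," turn",np.round(t,3)," shift after turn",np.round(B.inv().apply(P-p),4))
    else: print(" shift now",np.round(A.inv().apply(P-p),4))
E
python3 - <<'E'
from h import *
print([d for d in dir(r) if d[0]!='_'])
c=atz("top",372.3,244.8,.086); t=atz("top",387.4,265.9,.123); print("top c,t",c,t,np.linalg.norm((t-c)[:2]))
l=ray("scene",336.5,280.6)
from scipy.optimize import least_squares
def P(x,q):
    cc,s=np.cos(x[2]),np.sin(x[2]);q=np.array(q);return np.c_[x[0]+cc*q[:,0]-s*q[:,1],x[1]+s*q[:,0]+cc*q[:,1],q[:,2]+.006]
def ring(x):
    a=np.linspace(0,2*np.pi,90);return P(x,np.c_[.064*np.cos(a),.064*np.sin(a),np.full(90,.08)])
def res(x,w=(1,1)):
    e=proj("top",ring(x)); et=[e[:,0].min()-(335+65.5/5-.5),e[:,0].max()-(335+312.5/5-.5),e[:,1].min()-(215+28.5/5-.5),e[:,1].max()-(215+275.5/5-.5)]
    e=proj("scene",ring(x)); es=[e[:,0].min()-(305+28.5/5-.5),e[:,0].max()-(305+378.5/5-.5),e[:,1].min()-(260+27/5-.5),e[:,1].max()-(260+198/5-.5)]
    tt=(proj("top",P(x,[[-.064,0,.117]]))-[387.4,265.9]).ravel()
    ts=(proj("scene",P(x,[[-.068,.016,.117],[-.068,-.016,.117]]))-[[327.1,279.7],[344.9,281.9]]).ravel()
    return np.r_[w[0]*np.r_[et,tt],w[1]*np.r_[es,ts]]
x0=[c[0],c[1],.6]
for w in((1,0),(0,1),(1,1)):
    s=least_squares(res,x0,args=(w,));print(w,np.round(s.x,4),np.round(s.fun,1),"tab",np.round(P(s.x,[[-.064,0,.117]]),4))
togo(np.array([.45,.3,.231]))
E
```

```text
['Unreachable', 'grip_depth']
top c,t [ 0.52111691 -0.25530717  0.086     ] [ 0.46571311 -0.28816452  0.123     ] 0.06441418695617104
(1, 0) [ 0.5209 -0.2553  0.537 ] [ 0.4 -0.3  0.4 -0.3 -0.  -0.1  0.  -0.   0.  -0.  -0.  -0.  -0.  -0. ] tab [[ 0.4659 -0.2881  0.123 ]]
(0, 1) [ 0.5188 -0.2589  0.5661] [ 0.   0.   0.   0.   0.   0.   0.5 -0.7  1.6 -0.3  0.  -0.6  0.1 -0.2] tab [[ 0.4648 -0.2932  0.123 ]]
(1, 1) [ 0.5204 -0.2568  0.564 ] [ 0.9  0.2  0.6 -0.1  1.1 -0.2  0.4 -0.9  1.  -1.1 -0.2 -1.3 -0.1 -1. ] tab [[ 0.4663 -0.291   0.123 ]]
t 1.3 tcp [0.2923 0.6085 0.2313] F [0.4 1.5 1. ] grip 0.0854 q [-1.231  0.477  0.022  1.555 -0.011  1.109 -0.083]
 shift now [-0.2757 -0.2097  0.0003]
```

{"fn": "apply_moves", "kwargs": {
  "moves": [
    [0,0,0,-0.033,-0.025,0,1],
    [0,0,0,-0.033,-0.025,0,1],
    [0,0,0,-0.033,-0.025,0,1],
    [0,0,0,-0.033,-0.025,0,1],
    [0,0,0,-0.033,-0.025,0,1],
    [0,0,0,-0.033,-0.025,0,1],
    [0,0,0,-0.033,-0.025,0,1],
    [0,0,0,-0.033,-0.025,0,1]
  ]
}}

```text
clock: 1.97
tcp_pos: [0.4443, 0.312, 0.2316]
orientation: [0.697, 3.063, 0.001]
contact_force: [0.6, 0.4, -0.6]
grip_width: 0.0853
gripper_force: 0.0
```

```bash
python3 - <<'E'
from h import *
togo(np.array([.466,-.290,.231]),.56)
E
```

```text
t 1.97 tcp [0.4443 0.312  0.2316] F [ 0.6  0.4 -0.6] grip 0.0853 q [-0.828  0.258  0.121  1.88  -0.037  1.005  0.432]
 shift now [-2.802e-01 -5.333e-01  3.000e-04]  turn [ 0.007 -0.     5.377]  shift after turn [-0.5216 -0.3014  0.0006]
```

{"fn": "apply_moves", "kwargs": {
  "moves": [
    [0,0,0.896,0,0,0,1],
    [0,0,0.896,0,0,0,1],
    [0,0,0.896,0,0,0,1],
    [0,0,0.896,0,0,0,1],
    [0,0,0.896,0,0,0,1],
    [0,0,0.896,0,0,0,1],
    [0,0,0,-0.034,-0.02,0,1],
    [0,0,0,-0.034,-0.02,0,1]
  ]
}}

```text
clock: 2.63
tcp_pos: [0.4455, 0.2363, 0.2313]
orientation: [1.515, 2.752, 0.001]
contact_force: [1.8, -1.3, 0.1]
grip_width: 0.0852
gripper_force: 0.0
```

{"fn": "apply_moves", "kwargs": {
  "moves": [
    [0,0,0,-0.034,-0.02,0,1],
    [0,0,0,-0.034,-0.02,0,1],
    [0,0,0,-0.034,-0.02,0,1],
    [0,0,0,-0.034,-0.02,0,1],
    [0,0,0,-0.034,-0.02,0,1],
    [0,0,0,-0.034,-0.02,0,1],
    [0,0,0,-0.034,-0.02,0,1],
    [0,0,0,-0.034,-0.02,0,1]
  ]
}}

```text
clock: 3.3
tcp_pos: [0.4545, -0.0823, 0.2317]
orientation: [1.52, 2.748, 0.002]
contact_force: [0.5, -0.2, -0.2]
grip_width: 0.0853
gripper_force: 0.0
```

```bash
python3 - <<'E'
from h import *
togo(np.array([.466,-.290,.15]),.56)
E
```

```text
t 3.3 tcp [ 0.4545 -0.0823  0.2317] F [ 0.5 -0.2 -0.2] grip 0.0853 q [-0.408  0.118  0.496  2.071 -0.069  0.966  0.685]
 shift now [-0.182  -0.1008  0.0816]  turn [0.012 0.002 0.002]  shift after turn [-0.1821 -0.1006  0.0817]
```

{"fn": "apply_moves", "kwargs": {
  "moves": [
    [0,0,0,-0.0304,-0.0168,0,1],
    [0,0,0,-0.0304,-0.0168,0,1],
    [0,0,0,-0.0304,-0.0168,0,1],
    [0,0,0,-0.0304,-0.0168,0,1],
    [0,0,0,-0.0304,-0.0168,0,1],
    [0,0,0,-0.0304,-0.0168,0,1],
    [0,0,0,0,0,0.04,1],
    [0,0,0,0,0,0.04,1]
  ]
}}

```text
clock: 3.97
tcp_pos: [0.4679, -0.2924, 0.1526]
orientation: [1.523, 2.739, -0.0]
contact_force: [1.4, 0.9, -0.3]
grip_width: 0.0851
gripper_force: 0.0
```

```bash
python3 - <<'E'
from h import *
a=grab_frame("scene"); cv2.imwrite("pics/s1.png",cv2.resize(a[170:320,250:450],(800,600),interpolation=cv2.INTER_CUBIC))
togo(np.array([.466,-.290,.094]),.56)
p=np.array(telemetry.get_obs()["tcp_pos"]);print(proj("scene",p))
E
```

```text
t 4.02 tcp [ 0.4629 -0.2874  0.1437] F [-3.   2.1 -6. ] grip 0.0852 q [-0.003  0.417  0.565  1.974 -0.294  0.839  1.281]
 shift now [-0.0042  0.0016  0.0497]  turn [-0.051 -0.06  -0.011]  shift after turn [-0.0039  0.0013  0.0497]
[[333.73327548 267.82023523]]
```

View pics/s1.png

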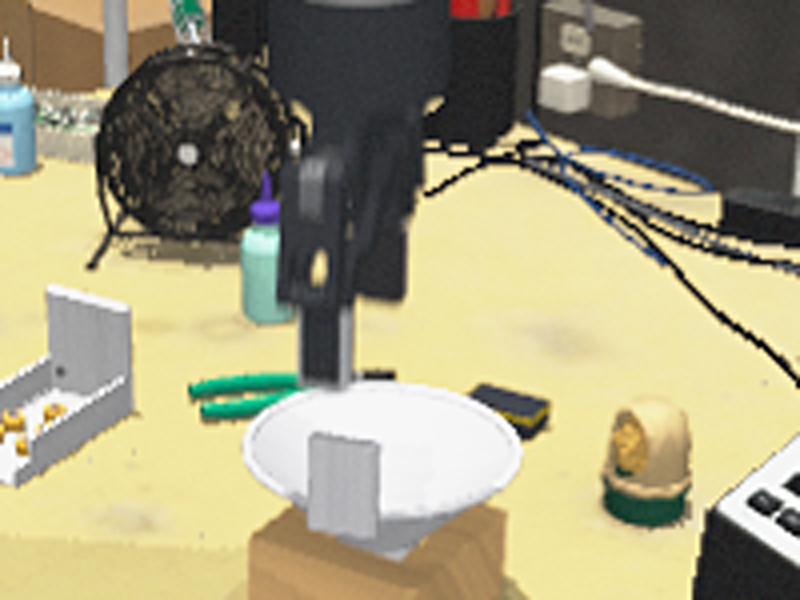

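The gripper hangs directly above the tab (tab in the crop at (345,485), finger at (325,385)). Nothing is in the way, so I'll descend and grip.

{"fn": "apply_moves", "kwargs": {
  "moves": [
    [0,0,0,-0.002,0.001,0.01,1],
    [0,0,0,-0.002,0,0.01,1],
    [0,0,0,0,0,0.015,1],
    [0,0,0,0,0,0.015,1],
    [0,0,0,0,0,0,1],
    [0,0,0,0,0,0,0],
    [0,0,0,0,0,0,-0.4],
    [0,0,0,0,0,0,-0.6]
  ],
  "grip_force": 40
}}

```text
clock: 4.68
tcp_pos: [0.4703, -0.2918, 0.1028]
orientation: [1.519, 2.747, 0.001]
contact_force: [-0.5, -0.1, -0.1]
grip_width: 0.0515
gripper_force: 0.0
```

```bash
python3 - <<'E'
from h import *
togo(np.array([.466,-.290,.094]),.56)
E
```

```text
t 4.68 tcp [ 0.4703 -0.2918  0.1028] F [-0.5 -0.1 -0.1] grip 0.0515 q [ 0.036  0.485  0.525  1.988 -0.349  0.753  1.329]
 shift now [ 0.0039 -0.0027  0.0088]  turn [0.016 0.02  0.003]  shift after turn [ 0.0038 -0.0027  0.0088]
```

{"fn": "apply_moves", "kwargs": {
  "moves": [
    [0,0,0,0.004,-0.003,0.005,-0.3],
    [0,0,0,0,0,0.003,-0.4],
    [0,0,0,0,0,0,-0.6],
    [0,0,0,0,0,0,-0.8],
    [0,0,0,0,0,0,-1],
    [0,0,0,0,0,0,-1],
    [0,0,0,0,0,0,-1],
    [0,0,0,0,0,0,-1]
  ],
  "grip_force": 40
}}

```text
clock: 5.35
tcp_pos: [0.4653, -0.2895, 0.0936]
orientation: [1.52, 2.748, 0.001]
contact_force: [2.9, 2.1, 3.3]
grip_width: 0.0074
gripper_force: 39.9
```

```bash
python3 - <<'E'
from h import *
togo(np.array([.466,-.290,.22]),.56)
E
```

```text
t 5.35 tcp [ 0.4653 -0.2895  0.0936] F [2.9 2.1 3.3] grip 0.0074 q [ 0.042  0.492  0.516  2.005 -0.357  0.732  1.337]
 shift now [-0.0009  0.0004 -0.1264]  turn [0.01  0.007 0.003]  shift after turn [-0.0008  0.0003 -0.1264]
```

{"fn": "apply_moves", "kwargs": {
  "moves": [
    [0,0,0,0,0,-0.008,-1],
    [0,0,0,0,0,-0.016,-1],
    [0,0,0,0,0,-0.02,-1],
    [0,0,0,0,0,-0.025,-1],
    [0,0,0,0,0,-0.025,-1],
    [0,0,0,0,0,-0.025,-1],
    [0,0,0,0,0,-0.015,-1],
    [0,0,0,0,0,-0.006,-1]
  ]
}}

```text
clock: 6.02
tcp_pos: [0.4646, -0.2908, 0.2358]
orientation: [1.521, 2.745, -0.0]
contact_force: [0.7, -0.6, -1.1]
grip_width: 0.0073
gripper_force: 39.5
```

```bash
python3 - <<'E'
from h import *
a=grab_frame("scene");b=grab_frame("top")
cv2.imwrite("pics/l.png",np.hstack([cv2.resize(a[170:320,260:400],(372,400)),cv2.resize(b[180:330,310:450],(372,400))]))
p=np.array([.4738,.2065]);f=1.45
yaw=.56+.87
tab=p-.064*np.array([np.cos(yaw),np.sin(yaw)])
print(tab); togo(np.array([tab[0],tab[1],.234]),yaw)
E
```

```text
[0.46481878 0.14313331]
t 6.12 tcp [ 0.4644 -0.29    0.234 ] F [ 0.4 -0.7 -1.5] grip 0.0073 q [-0.062  0.297  0.624  1.892 -0.203  1.014  1.208]
 shift now [ 3.669e-01  2.303e-01 -2.000e-04]  turn [ 2.000e-03  1.100e-02 -8.312e+00]  shift after turn [0.0604 0.4289 0.    ]
```

View pics/l.png

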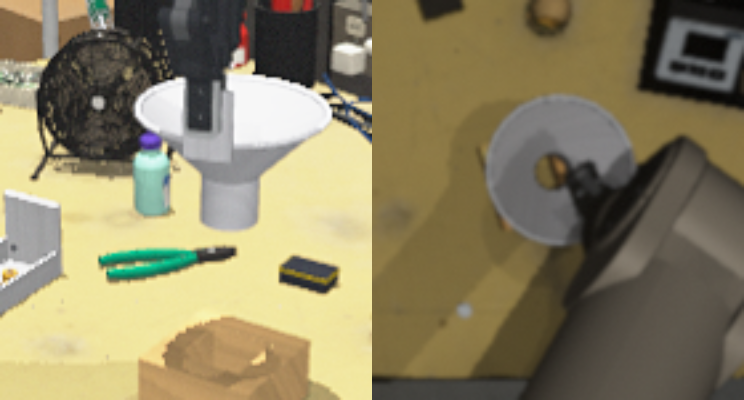

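{"fn": "apply_moves", "kwargs": {
  "moves": [
    [0,0,-0.9,0,0,0,-1],
    [0,0,-1,0,0,0,-1],
    [0,0,-1,0,0,0,-1],
    [0,0,-1,0,0,0,-1],
    [0,0,-1,0,0,0,-1],
    [0,0,-1,0,0,0,-1],
    [0,0,-1,0,0,0,-1],
    [0,0,-1,0,0,0,-1]
  ]
}}

```text
clock: 6.78
tcp_pos: [0.4633, -0.2891, 0.2314]
orientation: [-0.28, -3.126, -0.001]
contact_force: [0.7, 0.1, -0.7]
grip_width: 0.0073
gripper_force: 39.6
```

{"fn": "apply_moves", "kwargs": {
  "moves": [
    [0,0,-0.4,0.003,0.018,0,-1],
    [0,0,0,0.005,0.035,0,-1],
    [0,0,0,0.005,0.035,0,-1],
    [0,0,0,0.005,0.035,0,-1],
    [0,0,0,0.005,0.035,0,-1],
    [0,0,0,0.005,0.035,0,-1],
    [0,0,0,0.005,0.035,0,-1],
    [0,0,0,0.005,0.035,0,-1]
  ]
}}

```text
clock: 7.45
tcp_pos: [0.4632, -0.0218, 0.232]
orientation: [-0.222, -3.131, 0.001]
contact_force: [0.5, 0.0, -1.1]
grip_width: 0.0072
gripper_force: 39.5
```

```bash
python3 - <<'E'
from h import *
togo(np.array([.4648,.1431,.234]),1.43)
E
```

```text
t 7.45 tcp [ 0.4632 -0.0218  0.232 ] F [ 0.5  0.  -1.1] grip 0.0072 q [-0.342  0.122  0.278  2.054 -0.04   0.973  1.386]
 shift now [ 0.0217  0.1635 -0.002 ]  turn [-0.007 -0.023 -0.009]  shift after turn [ 0.0216  0.1635 -0.002 ]
```

{"fn": "apply_moves", "kwargs": {
  "moves": [
    [0,0,0,0.004,0.034,0,-1],
    [0,0,0,0.004,0.034,0,-1],
    [0,0,0,0.004,0.034,0,-1],
    [0,0,0,0.004,0.034,0,-1],
    [0,0,0,0.003,0.019,-0.002,-1],
    [0,0,0,0.002,0.008,0,-1],
    [0,0,0,0,0,0,-1],
    [0,0,0,0,0,0,-1]
  ]
}}

```text
clock: 8.12
tcp_pos: [0.4663, 0.1393, 0.2343]
orientation: [-0.223, -3.132, 0.003]
contact_force: [0.4, -0.6, -0.6]
grip_width: 0.0072
gripper_force: 39.5
```

```bash
python3 - <<'E'
from h import *
a=grab_frame("scene");b=grab_frame("top")
cv2.imwrite("pics/m.png",np.hstack([cv2.resize(a[150:270,160:260],(400,480),interpolation=cv2.INTER_CUBIC),cv2.resize(b[210:310,140:240],(400,400),interpolation=cv2.INTER_CUBIC)[:480].copy() if 0 else cv2.resize(b[200:320,150:250],(400,480),interpolation=cv2.INTER_CUBIC)]))
togo(np.array([.4648,.1431,.234]),1.43)
E
```

```text
t 8.22 tcp [0.4668 0.1384 0.2348] F [-0.2 -0.2  0.1] grip 0.0072 q [-0.553  0.161  0.153  1.997 -0.028  0.987  1.04 ]
 shift now [0.0027 0.0044 0.0008]  turn [-0.012 -0.008 -0.034]  shift after turn [0.0026 0.0044 0.0008]
```

View pics/m.png

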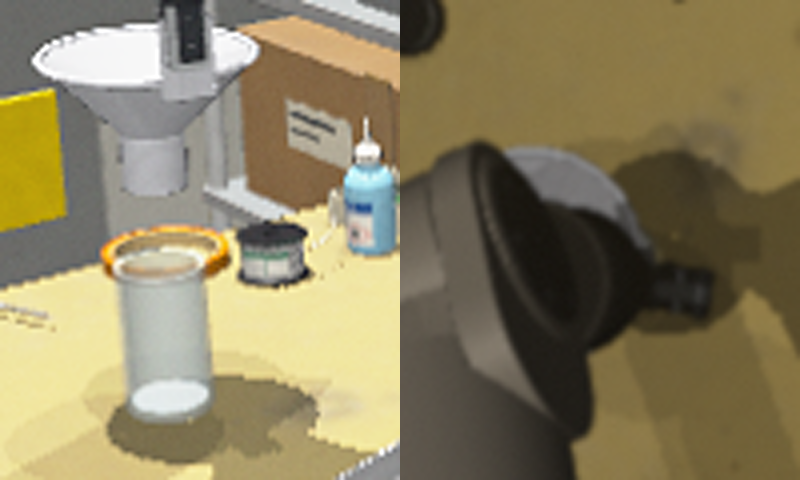

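The funnel hangs level above the jar. In the crop the spout is at (154,180) and the jar mouth at (161,265). I'll measure the offset between them.

```bash
python3 - <<'E'
from h import *
from scipy.optimize import least_squares
def ring(r,z,x): 
    t=np.linspace(0,2*np.pi,180);return np.c_[x[0]+r*np.cos(t),x[1]+r*np.sin(t),np.full(180,z+x[2])]
def ext(r,z,x,cam="scene"):
    e=proj(cam,ring(r,z,x));return e[:,0].min(),e[:,0].max(),e[:,1].min(),e[:,1].max()
C=lambda u,v:(160+(u+.5)/4-.5,150+(v+.5)/4-.5)
def res(x):
    E=ext(.064,.08,x);S=ext(.020,0,x)
    return [E[0]-C(34,0)[0],E[1]-C(260,0)[0],E[2]-C(0,25)[1],S[0]-C(122,0)[0],S[1]-C(188,0)[0],S[3]-C(0,194)[1]]
s=least_squares(res,[.4758,.2018,.147]);print("funnel scene",s.x,np.round(s.fun,1))
def resj(x):
    x=[x[0],x[1],0];E=ext(.028,.095,x);S=ext(.028,0,x)
    return [E[0]-C(115,0)[0],E[1]-C(208,0)[0],E[2]-C(0,247)[1],S[0]-C(127,0)[0],S[1]-C(214,0)[0],S[3]-C(0,423)[1]]
s=least_squares(resj,[.474,.207]);print("jar scene",s.x,np.round(s.fun,1))
# top: rim arc
pts=np.array([(515,150),(548,147),(580,156),(605,174),(625,200),(640,232)])
pt=np.c_[150+(pts[:,0]-400+.5)/4-.5,200+(pts[:,1]+.5)/4-.5]
w=np.array([atz("top",u,v,.147+.08)[:2] for u,v in pt])
s=least_squares(lambda x:np.linalg.norm(w-x,axis=1)-.064,[.4758,.2018]);print("funnel top",s.x,np.round(s.fun*1000,1))
E
```

```text
funnel scene [0.47190019 0.1937877  0.14876228] [-0.1 -0.7 -0.2  0.2  0.7  0.2]
jar scene [0.47558066 0.20523919] [-0.5 -0.4 -0.3 -0.   0.9  0.2]
funnel top [0.47727229 0.20103708] [-0.8  0.6  0.8 -0.1 -0.9  0.3]
```

{"fn": "apply_moves", "kwargs": {
  "moves": [
    [0,0,0,0.002,0.006,0.01,-1],
    [0,0,0,0,0,0.015,-1],
    [0,0,0,0,0,0.012,-1],
    [0,0,0,0,0,0.005,-1],
    [0,0,0,0,0,0.003,-1],
    [0,0,0,0,0,0,-1],
    [0,0,0,0,0,0,-1],
    [0,0,0,0,0,0,-1]
  ]
}}

```text
clock: 8.88
tcp_pos: [0.4664, 0.1467, 0.1909]
orientation: [0.223, 3.133, 0.001]
contact_force: [1.0, 0.2, -0.8]
grip_width: 0.0074
gripper_force: 39.5
```

```bash
python3 - <<'E'
from h import *
a=grab_frame("scene");b=grab_frame("top")
cv2.imwrite("pics/n.png",cv2.resize(a[165:265,150:250],(600,600),interpolation=cv2.INTER_CUBIC))
togo(np.array([.465,.1445,.144]),1.43)
E
```

```text
t 8.98 tcp [0.4664 0.1468 0.1909] F [ 0.4  0.3 -1.1] grip 0.0074 q [-0.557  0.217  0.143  2.042 -0.04   0.884  1.037]
 shift now [ 0.0011 -0.0025  0.0469]  turn [ 0.007  0.01  -0.009]  shift after turn [ 0.001  -0.0025  0.0469]
```

View pics/n.png

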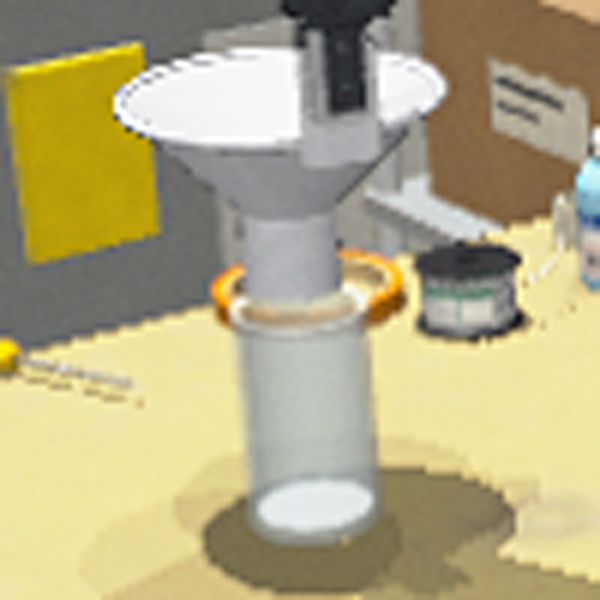

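```bash
python3 - <<'E'
from h import *
for x,y in((.4738,.2065),(.4755,.2105)):
    print(x,y,np.round(proj("scene",[[x,y,z] for z in(0,.095,.103,.147)]),2).tolist())
print("obs mouth",150+(303.5+.5)/6-.5,"spout",150+294.5/6-.5,"bottom",150+315.5/6-.5)
b=silhouettes("jar","scene")[0]; m=b["mask"]; ys=np.where(m.any(1))[0]
for y in ys[::4]: xs=np.where(m[y])[0]; print(y,xs.min(),xs.max(),end=" | ")
a=grab_frame("scene").astype(int)
print()
for row in (207,210,213): print(row,a[row,184:216].mean(1).astype(int).tolist())
for row in (222,230): print(row,a[row,184:218].mean(1).astype(int).tolist())
# top view rim mask
b=grab_frame("top"); cv2.imwrite("pics/n2.png",cv2.resize(b[200:300,140:240],(600,600),interpolation=cv2.INTER_CUBIC))
E
```

```text
0.4738 0.2065 [[201.84, 250.81], [198.69, 215.16], [198.42, 212.06], [196.94, 194.78]]
0.4755 0.2105 [[201.63, 250.12], [198.49, 214.55], [198.22, 211.46], [196.74, 194.23]]
obs mouth 200.16666666666666 spout 198.58333333333334 bottom 202.08333333333334
212 207 207 | 216 188 211 | 220 187 212 | 224 188 212 | 228 188 212 | 232 189 212 | 236 189 212 | 240 189 212 | 244 189 212 | 248 190 213 | 252 191 212 | 256 203 207 | 
207 [106, 107, 109, 136, 149, 149, 153, 167, 173, 173, 176, 177, 183, 182, 183, 180, 176, 172, 166, 160, 151, 139, 145, 158, 152, 163, 152, 170, 173, 161, 161, 166]
210 [106, 104, 117, 131, 154, 180, 184, 159, 168, 176, 179, 184, 181, 182, 179, 177, 173, 172, 164, 160, 151, 140, 127, 139, 146, 144, 139, 139, 131, 145, 208, 171]
213 [101, 150, 158, 190, 168, 99, 147, 175, 171, 174, 177, 178, 182, 183, 179, 179, 178, 174, 168, 161, 160, 159, 200, 239, 240, 237, 224, 218, 193, 201, 164, 140]
222 [212, 211, 211, 212, 207, 193, 172, 159, 168, 176, 180, 184, 187, 188, 191, 193, 194, 193, 194, 194, 193, 190, 184, 182, 175, 167, 170, 176, 210, 212, 212, 213, 212, 211]
230 [213, 213, 212, 212, 212, 204, 184, 167, 163, 170, 176, 180, 183, 189, 189, 190, 195, 194, 194, 191, 190, 189, 189, 182, 181, 173, 165, 167, 197, 210, 210, 210, 210, 211]
```

View pics/n2.png

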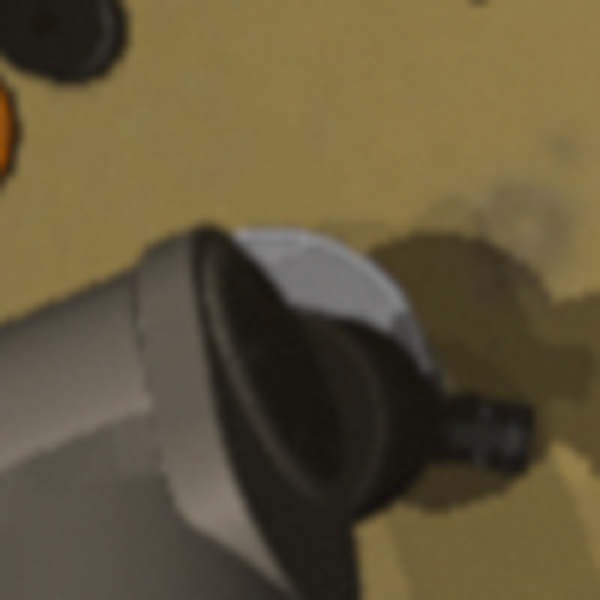

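```bash
python3 - <<'E'
from h import *
from scipy.optimize import least_squares
b=cv2.imread("pics/n2.png");
b0=b.astype(int); sat=b0.max(2)-b0.min(2)
g=cv2.GaussianBlur(sat.astype(np.float32),(0,0),2)
pts=[]
for ang in np.radians(np.arange(-92,-8,4)):   # outward rays from rough centre: low saturation inside, high outside
    rr=np.arange(135,185,.5);u=279+rr*np.cos(ang);v=386+rr*np.sin(ang)
    s=cv2.remap(g,u[None].astype(np.float32),v[None].astype(np.float32),1)[0]
    k=np.argmax(np.gradient(s)); pts.append((u[k],v[k],rr[k],np.gradient(s)[k]))
pts=np.array(pts);print(np.round(pts[:,2:],1).tolist())
w=np.array([atz("top",140+(u+.5)/6-.5,200+(v+.5)/6-.5,.183)[:2] for u,v in pts[:,:2]])
s=least_squares(lambda x:np.linalg.norm(w-x,axis=1)-.064,[.475,.21],loss="soft_l1",f_scale=.001);print("funnel top",s.x,np.round(s.fun*1000,1))
# jar from first top picture: rim circle
c=cv2.imread("pics/t0.png");cv2.imwrite("pics/j.png",cv2.resize(c[245:290,170:230],(800,600),interpolation=cv2.INTER_CUBIC))
E
```

```text
[[159.5, 2.6], [159.5, 2.8], [159.0, 2.7], [158.5, 2.7], [158.5, 2.4], [158.0, 2.2], [158.0, 2.4], [155.5, 2.4], [155.5, 2.5], [157.5, 2.0], [157.0, 1.6], [156.5, 1.5], [156.5, 1.5], [157.0, 1.5], [155.5, 1.5], [155.0, 1.4], [153.5, 1.4], [152.5, 1.3], [154.0, 1.3], [154.5, 1.0], [157.5, 0.9]]
funnel top [0.47736025 0.20833896] [ 0.1  0.2  0.1  0.   0.1  0.   0.1 -0.8 -0.7  0.2  0.1  0.1  0.2  0.5
  0.  -0.1 -0.6 -0.8 -0.1  0.2  1.5]
```

View pics/j.png

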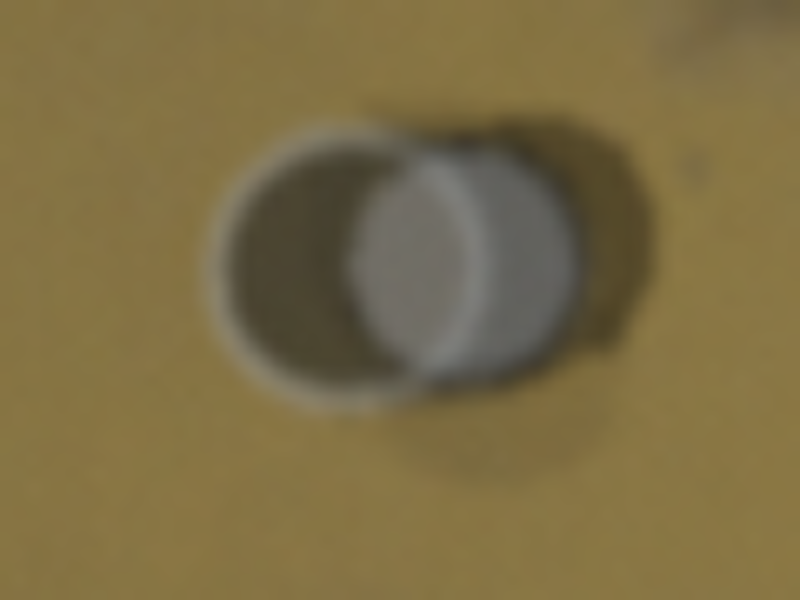

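```bash
python3 - <<'E'
from h import *
print(atz("top",195.7,264.6,.095),atz("top",204.6,264.4,.006)); togo(np.array([.465,.1445,.144]),1.43)
E
```

```text
[0.47498121 0.20724608 0.095     ] [0.47483841 0.20707527 0.006     ]
t 9.13 tcp [0.4661 0.1468 0.1906] F [-0.3 -0.2 -0.5] grip 0.0071 q [-0.557  0.217  0.143  2.042 -0.04   0.884  1.037]
 shift now [ 0.0008 -0.0024  0.0466]  turn [ 0.004  0.005 -0.008]  shift after turn [ 0.0008 -0.0024  0.0466]
```

{"fn": "apply_moves", "kwargs": {
  "moves": [
    [0,0,0,0.0007,-0.003,0,-1],
    [0,0,0,0,0,0.004,-1],
    [0,0,0,0,0,0.005,-1],
    [0,0,0,0,0,0.005,-1],
    [0,0,0,0,0,0.004,-1],
    [0,0,0,0,0,0,-1],
    [0,0,0,0,0,0,-1],
    [0,0,0,0,0,0,-1]
  ],
  "grip_force": 40
}}

```text
clock: 9.8
tcp_pos: [0.4649, 0.1439, 0.1723]
orientation: [-0.222, -3.134, 0.0]
contact_force: [0.2, -0.0, -0.7]
grip_width: 0.0075
gripper_force: 39.5
```

```bash
python3 - <<'E'
from h import *
a=grab_frame("scene");togo(np.array([.465,.1445,.144]),1.43);print(telemetry.get_obs()["moment"])
j=silhouettes("jar","scene");m=j[0]["mask"]
print([(y,np.where(m[y])[0].min(),np.where(m[y])[0].max()) for y in (222,230,240,248)])
g=a.astype(int).mean(2)
for row in (222,230): print(row,g[row,184:218].astype(int).tolist())
E
```

```text
t 9.85 tcp [0.4649 0.1439 0.1724] F [-0.2  0.3 -0.9] grip 0.0071 q [-0.551  0.24   0.142  2.064 -0.045  0.841  1.046]
 shift now [0.     0.0006 0.0284]  turn [ 0.001  0.001 -0.007]  shift after turn [0.     0.0006 0.0284]
[-0.05391458  0.02497613  0.05198351]Traceback (most recent call last):
  File "<stdin>", line 3, in <module>
IndexError: list index out of range
```

No contact force, and the spout is about 11 mm inside the mouth. Continuing down.

{"fn": "apply_moves", "kwargs": {
  "moves": [
    [0,0,0,0,0,0.005,-1],
    [0,0,0,0,0,0.006,-1],
    [0,0,0,0,0,0.006,-1],
    [0,0,0,0,0,0.004,-1],
    [0,0,0,0,0,0.002,-1],
    [0,0,0,0,0,0.001,-1],
    [0,0,0,0,0,0,-1],
    [0,0,0,0,0,0,-1]
  ],
  "grip_force": 40
}}

```text
clock: 10.57
tcp_pos: [0.4649, 0.1439, 0.1484]
orientation: [0.222, 3.134, 0.0]
contact_force: [-0.1, -0.2, 0.5]
grip_width: 0.0075
gripper_force: 39.5
```

```bash
python3 - <<'E'
from h import *
togo(np.array([.465,.1445,.144]),1.43)
a=grab_frame("scene").astype(int).mean(2)
for row in (222,230): print(row,a[row,184:218].astype(int).tolist())
E
```

```text
t 10.57 tcp [0.4649 0.1439 0.1484] F [-0.1 -0.2  0.5] grip 0.0075 q [-0.546  0.275  0.138  2.085 -0.053  0.785  1.053]
 shift now [-0.      0.0006  0.0044]  turn [ 0.001  0.001 -0.007]  shift after turn [-0.      0.0006  0.0044]
222 [213, 211, 212, 214, 207, 193, 173, 159, 172, 177, 182, 183, 183, 184, 184, 185, 183, 181, 178, 176, 173, 165, 160, 146, 171, 169, 172, 174, 211, 211, 212, 213, 212, 212]
230 [213, 213, 211, 214, 211, 205, 184, 171, 164, 174, 180, 185, 185, 186, 187, 186, 186, 184, 180, 179, 177, 174, 171, 175, 178, 173, 165, 164, 195, 209, 210, 210, 211, 211]
```

{"fn": "apply_moves", "kwargs": {
  "moves": [
    [0,0,0,0,0,0.001,-1],
    [0,0,0,0,0,0.001,-1],
    [0,0,0,0,0,0.001,-1],
    [0,0,0,0,0,0.0005,-1],
    [0,0,0,0,0,0,-1],
    [0,0,0,0,0,0,-1],
    [0,0,0,0,0,0,-1],
    [0,0,0,0,0,0,-1]
  ],
  "grip_force": 40
}}

```text
clock: 11.28
tcp_pos: [0.465, 0.1439, 0.1449]
orientation: [0.222, 3.133, 0.0]
contact_force: [0.9, 0.2, 1.5]
grip_width: 0.0073
gripper_force: 39.6
```

{"fn": "apply_moves", "kwargs": {
  "moves": [
    [0,0,0,0,0,0.001,-1],
    [0,0,0,0,0,0,-1],
    [0,0,0,0,0,0,-0.75],
    [0,0,0,0,0,0,-0.5],
    [0,0,0,0,0,0,-0.2],
    [0,0,0,0,0,0,0],
    [0,0,0,0,0,0,0],
    [0,0,0,0,0,0,0]
  ],
  "grip_force": 20
}}

```text
clock: 11.95
tcp_pos: [0.4647, 0.1438, 0.1437]
orientation: [-0.222, -3.134, 0.0]
contact_force: [-0.7, -0.3, -0.3]
grip_width: 0.0428
gripper_force: 0.0
```

{"fn": "apply_moves", "kwargs": {
  "moves": [
    [0,0,0,0,0,-0.005,0],
    [0,0,0,0,0,-0.02,0],
    [0,0,0,0,0,-0.03,0],
    [0,0,0,0,0,-0.03,0],
    [0,0,0,0,0,-0.025,0],
    [0,0,0,0,-0.04,0,0],
    [0,0,0,0,-0.04,0,0],
    [0,0,0,0,-0.04,0,0]
  ]
}}

```text
clock: 12.62
tcp_pos: [0.4478, 0.0241, 0.2548]
orientation: [0.219, 3.132, 0.001]
contact_force: [1.2, 0.5, 0.5]
grip_width: 0.0425
gripper_force: 0.0
```

```bash
python3 - <<'E'
from h import *
from scipy.optimize import least_squares
yaw=.28;c=np.array([.497,-.0065])+.051*np.array([np.cos(yaw),np.sin(yaw)]);print("plate",c)
togo(np.array([c[0],c[1],.2]),yaw)
a=grab_frame("scene");b=grab_frame("top")
cv2.imwrite("pics/o.png",a);cv2.imwrite("pics/o2.png",b)
for cam in("scene","top"):
  for n in("funnel","jar","pour_tray"): print(cam,n,[(round(x["p"],2),np.round(x["extent"],1).tolist()) for x in silhouettes(n,cam)])
for x,y in((.4745,.2065),):
    t=np.linspace(0,6.3,100)
    for cam in("scene","top"):
        e=proj(cam,np.c_[x+.064*np.cos(t),y+.064*np.sin(t),0*t+.136]);print(cam,"rim pred",e.min(0),e.max(0))
E
```

```text
plate [0.54601383 0.00759414]
t 12.62 tcp [0.4478 0.0241 0.2548] F [1.2 0.5 0.5] grip 0.0425 q [-0.423  0.064  0.243  2.057 -0.018  1.02   1.26 ]
 shift now [-0.0995 -0.0027  0.0549]  turn [1.5000e-02 9.0000e-03 1.0993e+01]  shift after turn [-0.043   0.0899  0.0548]
scene funnel [(0.59, [196.9, 203.5, 56.6, 25.2])]
scene jar [(0.69, [200.7, 236.6, 30.7, 40.6])]
scene pour_tray [(0.7, [258.2, 266.9, 49.4, 45.6]), (0.57, [402.4, 390.2, 45.5, 53.7]), (0.23, [198.1, 203.9, 58.1, 28.1])]
top funnel [(0.61, [191.2, 268.0, 51.1, 52.8])]
top jar [(0.59, [189.0, 266.4, 52.6, 45.9]), (0.31, [279.4, 256.6, 32.2, 46.1])]
top pour_tray [(0.94, [451.1, 272.8, 45.1, 46.6]), (0.77, [280.1, 256.3, 30.7, 43.0])]
scene rim pred [170.44995661 190.64859395] [224.40853139 208.31882315]
top rim pred [165.98550662 239.51602067] [216.89280734 290.49158282]
```

{"fn": "apply_moves", "kwargs": {
  "moves": [
    [0,0,1,0,0,0,0],
    [0,0,1,0,0,0,0],
    [0,0,1,0,0,0,0],
    [0,0,1,0,0,0,0],
    [0,0,1,0,0,0,0],
    [0,0,1,0,0,0,0],
    [0,0,1,0,0,0,0],
    [0,0,1,0,0,0,0]
  ]
}}

```text
clock: 13.68
tcp_pos: [0.448, 0.0262, 0.2536]
orientation: [-1.482, -2.77, 0.001]
contact_force: [0.7, -0.7, -0.5]
grip_width: 0.0427
gripper_force: 0.0
```

{"fn": "apply_moves", "kwargs": {
  "moves": [
    [0,0,1,0,0,0,0],
    [0,0,1,0,0,0,0],
    [0,0,1,0,0,0,0],
    [0,0,0,-0.014,0.03,0,0],
    [0,0,0,-0.014,0.03,0,0],
    [0,0,0,-0.013,0.026,0,0],
    [0,0,0,0,0,0.03,0],
    [0,0,0,0,0,0.024,0]
  ]
}}

```text
clock: 14.35
tcp_pos: [0.5442, 0.0102, 0.1991]
orientation: [1.89, 2.507, 0.002]
contact_force: [-1.5, 0.3, -0.1]
grip_width: 0.0429
gripper_force: 0.0
```

{"fn": "apply_moves", "kwargs": {
  "moves": [
    [0,0,0,0,0,0,0],
    [0,0,0,0,0,0,0],
    [0,0,0,0,0,0.025,0],
    [0,0,0,0,0,0.025,0],
    [0,0,0,0,0,0.02,0],
    [0,0,0,0,0,0.005,0],
    [0,0,0,0,0,0,0],
    [0,0,0,0,0,0,0]
  ]
}}

```text
clock: 15.02
tcp_pos: [0.543, 0.0095, 0.1265]
orientation: [1.892, 2.506, 0.003]
contact_force: [0.5, -0.5, 0.1]
grip_width: 0.0427
gripper_force: 0.0
```

```bash
python3 - <<'E'
from h import *
a=grab_frame("scene");b=grab_frame("top")
c=[.546,.0076];togo(np.array([c[0],c[1],.032]),.28)
print([(round(x["p"],2),np.round(x["extent"],1).tolist()) for x in silhouettes("pour_tray","scene")])
cv2.imwrite("pics/p.png",np.hstack([cv2.resize(a[190:310,210:310],(400,480),interpolation=cv2.INTER_CUBIC),cv2.resize(b[200:320,220:320],(400,480),interpolation=cv2.INTER_CUBIC)]))
E
```

```text
t 15.12 tcp [0.5432 0.0094 0.1267] F [ 0.6 -0.2  0.4] grip 0.0427 q [-0.371  0.399  0.298  1.986 -0.164  0.776  0.3  ]
 shift now [-0.0025  0.0019  0.0947]  turn [ 0.031  0.002 -0.024]  shift after turn [-0.0025  0.0022  0.0947]
[(0.81, [401.9, 390.5, 45.7, 50.3]), (0.58, [258.5, 268.1, 48.6, 49.0])]
```

{"fn": "apply_moves", "kwargs": {
  "moves": [
    [0,0,0,-0.0025,0.002,0.01,0],
    [0,0,0,0,0,0.02,0],
    [0,0,0,0,0,0.02,0],
    [0,0,0,0,0,0.02,0],
    [0,0,0,0,0,0.015,0],
    [0,0,0,0,0,0.01,0],
    [0,0,0,0,0,0,0],
    [0,0,0,0,0,0,-0.3]
  ]
}}

```text
clock: 15.83
tcp_pos: [0.5445, 0.0071, 0.0297]
orientation: [-1.893, -2.507, 0.001]
contact_force: [0.1, 0.1, 0.0]
grip_width: 0.0319
gripper_force: 0.0
```

{"fn": "apply_moves", "kwargs": {
  "moves": [
    [0,0,0,0,0,0,-0.45],
    [0,0,0,0,0,0,-0.55],
    [0,0,0,0,0,0,-0.65],
    [0,0,0,0,0,0,-0.75],
    [0,0,0,0,0,0,-0.85],
    [0,0,0,0,0,0,-1],
    [0,0,0,0,0,0,-1],
    [0,0,0,0,0,0,-1]
  ],
  "grip_force": 60
}}

```text
clock: 16.5
tcp_pos: [0.5456, 0.0074, 0.0308]
orientation: [1.892, 2.506, 0.003]
contact_force: [0.1, 0.3, 6.8]
grip_width: 0.0074
gripper_force: 58.6
```

```bash
python3 - <<'E'
from h import *
togo(np.array([.546,.0076,.032]),.28)
E
```

```text
t 16.5 tcp [0.5456 0.0074 0.0308] F [0.1 0.3 6.8] grip 0.0074 q [-0.317  0.555  0.242  2.025 -0.231  0.584  0.36 ]
 shift now [ 0.0001  0.0004 -0.0012]  turn [ 0.023  0.003 -0.025]  shift after turn [ 0.0001  0.0004 -0.0012]
```

{"fn": "apply_moves", "kwargs": {
  "moves": [
    [0,0,0,0,0,-0.005,-1],
    [0,0,0,0,0,-0.015,-1],
    [0,0,0,0,0,-0.025,-1],
    [0,0,0,0,0,-0.03,-1],
    [0,0,0,0,0,-0.03,-1],
    [0,0,0,0,0,-0.03,-1],
    [0,0,0,0,0,-0.025,-1],
    [0,0,0,0,0,-0.01,-1]
  ],
  "grip_force": 60
}}

```text
clock: 17.17
tcp_pos: [0.5455, 0.0072, 0.2032]
orientation: [1.892, 2.504, 0.005]
contact_force: [0.9, -0.9, -2.0]
grip_width: 0.0071
gripper_force: 58.6
```

```bash
cat > kin.py <<'E'
from h import *
from scipy.optimize import least_squares
import itertools
D=[([-1.231,.477,.022,1.555,-.011,1.109,-.083],[.2923,.6085,.2313],[-.698,-3.063,0]),
([-.828,.258,.121,1.88,-.037,1.005,.432],[.4443,.312,.2316],[.697,3.063,.001]),
([-.408,.118,.496,2.071,-.069,.966,.685],[.4545,-.0823,.2317],[1.52,2.748,.002]),
([.036,.485,.525,1.988,-.349,.753,1.329],[.4703,-.2918,.1028],[1.519,2.747,.001]),
([.042,.492,.516,2.005,-.357,.732,1.337],[.4653,-.2895,.0936],[1.52,2.748,.001]),
([-.342,.122,.278,2.054,-.04,.973,1.386],[.4632,-.0218,.232],[-.222,-3.131,.001]),
([-.557,.217,.143,2.042,-.04,.884,1.037],[.4664,.1468,.1909],[.223,3.133,.001]),
([-.546,.275,.138,2.085,-.053,.785,1.053],[.4649,.1439,.1484],[.222,3.134,0]),
([-.423,.064,.243,2.057,-.018,1.02,1.26],[.4478,.0241,.2548],[.219,3.132,.001]),
([-.317,.555,.242,2.025,-.231,.584,.36],[.5456,.0074,.0308],[1.892,2.506,.003])]
def fk(p,s,q):
    q=np.asarray(q); Z=lambda i:R.from_euler("z",s[i]*q[i]); Y=lambda i:R.from_euler("y",q[i])
    A=R.from_euler("z",p[0])*Z(0); x=np.array([0,0,p[1]])
    x=x+A.apply([p[2],p[3],0]); A=A*Y(1)*Z(2); x=x+A.apply([p[4],p[5],p[6]])
    A=A*Y(3)*Z(4); x=x+A.apply([p[7],p[8],p[9]])
    A=A*Y(5)*Z(6)*R.from_euler("z",p[10]); x=x+A.apply([0,0,p[11]])
    return x,A
def fitk():
    best=None
    for s3 in itertools.product((1,-1),repeat=3):
      for y0 in (0,np.pi):
       for t0 in (-np.pi/2,0,np.pi/2,np.pi):
        s=[-1,1,s3[0],1,s3[1],1,s3[2]]
        f=lambda p:np.concatenate([np.r_[fk(p,s,q)[0]-x,.2*(R.from_rotvec(o).inv()*fk(p,s,q)[1]).as_rotvec()] for q,x,o in D]+[1e-3*np.array([p[2],p[3],p[4],p[5],p[7],p[8],p[11]-.36])])
        r_=least_squares(f,[y0,.34,0,0,0,0,.5,0,0,.48,t0,.36],max_nfev=25)
        if best is None or r_.cost<best[0]: best=(r_.cost,r_.x,s,r_.fun)
    return best
E
python3 - <<'E'
from kin import *
o=telemetry.get_obs();D.append((o["joints"],o["tcp_pos"],o["orientation"]))
b=fitk();print(b[0],np.round(b[1],4).tolist(),b[2],np.abs(b[3]).max())
import json;json.dump([b[1].tolist(),b[2]],open("kin.json","w"))
togo(np.array([.546,.0076,.2]),.28)
E
```

```text
4.3244418800768997e-07 [-0.0003, 0.2467, -0.0001, -0.0301, 0.0005, -0.0314, 0.5416, 0.0, -0.0005, 0.4722, 1.5706, 0.2867] [-1, 1, -1, 1, -1, 1, -1] 0.0002340901007064078
t 17.17 tcp [0.5455 0.0072 0.2032] F [ 0.9 -0.9 -2. ] grip 0.0071 q [-0.4    0.3    0.332  1.918 -0.12   0.939  0.267]
 shift now [0.0003 0.0006 0.0032]  turn [ 0.041  0.002 -0.03 ]  shift after turn [0.0003 0.0006 0.0032]
```

```bash
cat > pour.py <<'E'
from kin import *
import json
p0,s=json.load(open("kin.json")); p0=np.array(p0)
lo=np.array([-2.96,-.34,-1.41,.24,-1.37,.17,-2.96])+.03;hi=np.array([2.96,2.1,1.46,2.44,4.51,1.92,2.96])-.03
C=np.array([.4745,.2065])
def pose(yaw,th,back=.015,lipz=.150):
    u=np.array([np.cos(yaw),np.sin(yaw)])
    x=C+u*(back+.106*np.cos(th)-.028*np.sin(th)); z=lipz+.106*np.sin(th)+.028*np.cos(th)
    B=R.from_matrix(np.array([[-u[1],u[0],0],[u[0],u[1],0],[0,0,-1]]).T)*R.from_euler("x",-th)
    return np.r_[x,z],B
def ik(p,X,B,q0):
    f=lambda q:np.r_[fk(p,s,q)[0]-X,.3*(B.inv()*fk(p,s,q)[1]).as_rotvec(),.002*(q-q0)]
    r_=least_squares(f,np.clip(q0,lo,hi),bounds=(lo,hi)); return r_.x,np.abs(r_.fun[:6]).max()
E
python3 - <<'E'
from pour import *
q00=np.array(telemetry.get_obs()["joints"])
for L in (.2867,.36):
    p=p0.copy();p[1]+=L-p[11];p[11]=L
    for yd in (-120,-90,-60,-30,0,16,24,60,90,114,140,170):
        q=q00;y0=.28;y1=np.radians(yd);e=0;out=[]
        # translate/yaw level first
        for k in np.linspace(0,1,8):
            X,B=pose(y0+(y1-y0)*k,0,lipz=.18)
            X=X*k+(1-k)*np.array([.5455,.0072,.2032]);q,er=ik(p,X,B,q);e=max(e,er)
        for th in np.radians(np.arange(5,66,5)):
            q,er=ik(p,*pose(y1,th),q);out.append(er)
        print(L,yd,"level",round(e,3),"tilt err",np.round(out,3)[[5,7,8,9,10,11]],np.round(q,2))
E
```

```text
0.2867 -120 level 0.0 tilt err [0. 0. 0. 0. 0. 0.] [-1.13  0.79  0.71  1.6   0.17  1.85 -2.46]
0.2867 -90 level 0.0 tilt err [0. 0. 0. 0. 0. 0.] [-1.4   0.74  0.83  1.79  0.39  1.51 -2.26]
0.2867 -60 level 0.0 tilt err [0. 0. 0. 0. 0. 0.] [-1.64  0.64  0.94  2.04  0.67  1.11 -2.21]
0.2867 -30 level 0.0 tilt err [0. 0. 0. 0. 0. 0.] [-1.81  0.47  1.02  2.3   1.21  0.78 -2.4 ]
0.2867 0 level 0.0 tilt err [0. 0. 0. 0. 0. 0.] [ 0.08  0.27 -1.04  2.41  1.93  1.05 -2.43]
0.2867 16 level 0.0 tilt err [0. 0. 0. 0. 0. 0.] [ 0.55  0.35 -1.38  2.41  2.21  0.82 -2.29]
0.2867 24 level 0.0 tilt err [0. 0. 0. 0. 0. 0.] [ 0.67  0.34 -1.38  2.41  2.45  0.63 -2.36]
0.2867 60 level 0.0 tilt err [0.    0.    0.    0.    0.003 0.011] [ 0.98  0.58 -1.38  2.24 -1.34  0.27  2.19]
0.2867 90 level 0.0 tilt err [0. 0. 0. 0. 0. 0.] [ 0.17  0.37 -0.31  2.13 -1.3   1.08  2.39]
0.2867 114 level 0.0 tilt err [0. 0. 0. 0. 0. 0.] [ 0.12  0.49 -0.29  1.92 -0.97  1.35  2.36]
0.2867 140 level 0.0 tilt err [0. 0. 0. 0. 0. 0.] [-0.    0.6  -0.26  1.71 -0.71  1.64  2.43]
0.2867 170 level 0.0 tilt err [0. 0. 0. 0. 0. 0.] [-0
[... 511 characters left out ...]
-2.37]
0.36 16 level 0.0 tilt err [0.    0.    0.    0.001 0.017 0.033] [ 0.49  0.26 -1.38  2.41  1.93  0.76 -2.19]
0.36 24 level 0.0 tilt err [0.    0.    0.    0.001 0.019 0.036] [ 0.75  0.19 -1.38  2.41  2.37  0.39 -2.37]
0.36 60 level 0.0 tilt err [0.    0.    0.    0.    0.004 0.014] [ 1.13  0.7  -1.38  2.33 -1.34  0.28  2.37]
0.36 90 level 0.0 tilt err [0. 0. 0. 0. 0. 0.] [ 0.26  0.45 -0.26  2.13 -1.23  1.13  2.5 ]
0.36 114 level 0.0 tilt err [0. 0. 0. 0. 0. 0.] [ 0.2   0.59 -0.26  1.87 -0.9   1.39  2.43]
0.36 140 level 0.0 tilt err [0. 0. 0. 0. 0. 0.] [ 0.05  0.72 -0.25  1.6  -0.64  1.67  2.47]
0.36 170 level 0.0 tilt err [0. 0. 0. 0. 0. 0.] [ 0.2   0.98 -0.88  1.36 -0.11  1.89  2.25]
```

{"fn": "apply_moves", "kwargs": {
  "moves": [
    [0,0,-0.3,0,0,-0.002,-1],
    [0,0,-0.6,0,0,-0.004,-1],
    [0,0,-0.9,0,0,-0.006,-1],
    [0,0,-1,0,0,-0.006,-1],
    [0,0,-1,0,0,-0.005,-1],
    [0,0,-1,0,0,-0.003,-1],
    [0,0,-1,0,0,-0.001,-1],
    [0,0,-1,0,0,0,-1]
  ],
  "grip_force": 60
}}

```text
clock: 17.83
tcp_pos: [0.5435, 0.0073, 0.2258]
orientation: [-0.892, -3.01, 0.001]
contact_force: [0.1, 0.2, -1.4]
grip_width: 0.0073
gripper_force: 58.6
```

{"fn": "apply_moves", "kwargs": {
  "moves": [
    [0,0,-1,0,0,0,-1],
    [0,0,-1,0,0,0,-1],
    [0,0,-1,0,0,0,-1],
    [0,0,-1,0,0,0,-1],
    [0,0,-1,0,0,0,-1],
    [0,0,-1,0,0,0,-1],
    [0,0,-1,0,0,0,-1],
    [0,0,-0.7,0,0,0,-1]
  ]
}}

```text
clock: 18.5
tcp_pos: [0.5432, 0.0072, 0.2253]
orientation: [0.36, -3.118, -0.0]
contact_force: [-0.3, 0.7, -1.8]
grip_width: 0.0074
gripper_force: 58.6
```

```bash
python3 - <<'E'
from h import *
togo(np.array([.443,.323,.23]),1.833)
E
```

```text
t 18.5 tcp [0.5432 0.0072 0.2253] F [-0.3  0.7 -1.8] grip 0.0074 q [-0.192  0.268  0.077  1.881 -0.024  0.997  1.696]
 shift now [ 0.0255  0.3303 -0.0044]  turn [ 0.006 -0.029 -0.306]  shift after turn [ 0.0149  0.331  -0.0047]
```

{"fn": "apply_moves", "kwargs": {
  "moves": [
    [0,0,-0.1,0,0.006,-0.001,-1],
    [0,0,-0.2,0.001,0.012,-0.001,-1],
    [0,0,0,0.001,0.018,-0.001,-1],
    [0,0,0,0.001,0.022,-0.001,-1],
    [0,0,0,0.001,0.024,-0.001,-1],
    [0,0,0,0.001,0.024,0,-1],
    [0,0,0,0.001,0.024,0,-1],
    [0,0,0,0.001,0.024,0,-1]
  ]
}}

```text
clock: 19.17
tcp_pos: [0.4975, 0.1568, 0.2315]
orientation: [0.401, -3.115, -0.0]
contact_force: [0.0, -0.3, -1.4]
grip_width: 0.0072
gripper_force: 58.6
```

{"fn": "apply_moves", "kwargs": {
  "moves": [
    [0,0,0,0.001,0.024,0,-1],
    [0,0,0,0.001,0.024,0,-1],
    [0,0,0,0.001,0.024,0,-1],
    [0,0,0,0.001,0.024,0,-1],
    [0,0,0,0.001,0.024,0,-1],
    [0,0,0,0.001,0.02,0,-1],
    [0,0,0,0,0.014,0,-1],
    [0,0,0,0,0.008,0,-1]
  ]
}}

```text
clock: 19.83
tcp_pos: [0.4498, 0.3129, 0.2314]
orientation: [0.406, -3.114, -0.001]
contact_force: [0.5, 0.2, -0.3]
grip_width: 0.0075
gripper_force: 58.6
```

{"fn": "apply_moves", "kwargs": {
  "moves": [
    [0,0,0,0,0.004,0,-1],
    [0,0,0,0,0.002,0,-1],
    [0,0,0,0,0,0,-1],
    [0,0,0,0,0,0,-1],
    [0,0,0,0,0,0,-1],
    [0,0,0,0,0,0,-1],
    [0,0,0,0,0,0,-1],
    [0,0,0,0,0,0,-1]
  ]
}}

```text
clock: 20.5
tcp_pos: [0.4508, 0.3152, 0.2318]
orientation: [-0.4, 3.116, -0.0]
contact_force: [-0.3, -0.1, -1.9]
grip_width: 0.0073
gripper_force: 58.6
```

```bash
python3 - <<'E'
from pour import *
q=np.array(telemetry.get_obs()["joints"])
a=grab_frame("scene");b=grab_frame("top");cv2.imwrite("pics/v1.png",a);cv2.imwrite("pics/v1t.png",b)
for n in("spacer_0","funnel","pour_tray"): print(n,[(c,round(x["p"],2),np.round(x["extent"]).tolist()) for c in("scene","top") for x in silhouettes(n,c)])
for L in (.2867,.36):
    p=p0.copy();p[1]+=L-p[11];p[11]=L;qq=q
    for th in np.radians([0,15,30,45,55,62]):
        qq,e=ik(p,*pose(1.833,th,lipz=.155),qq);print(L,round(th,2),round(e,4),np.round(qq,2))
X,B=pose(1.833,0,lipz=.16);print(X);togo(X,1.833)
E
```

```text
spacer_0 []
funnel [('scene', 0.93, [198.0, 204.0, 55.0, 27.0]), ('top', 0.94, [195.0, 268.0, 57.0, 52.0])]
pour_tray [('scene', 0.93, [403.0, 392.0, 45.0, 51.0]), ('scene', 0.74, [177.0, 156.0, 48.0, 37.0]), ('top', 0.92, [155.0, 274.0, 60.0, 35.0]), ('top', 0.85, [450.0, 273.0, 45.0, 44.0])]
0.2867 0.0 0.0 [-0.65  0.33 -0.11  1.9   0.05  0.91  1.05]
0.2867 0.26 0.0 [-0.45  0.27 -0.18  1.94 -0.26  0.86  1.38]
0.2867 0.52 0.0 [-0.24  0.26 -0.22  1.97 -0.59  0.9   1.75]
0.2867 0.79 0.0 [-0.06  0.31 -0.25  1.99 -0.86  1.03  2.06]
0.2867 0.96 0.0 [ 0.04  0.36 -0.27  1.99 -0.99  1.14  2.23]
0.2867 1.08 0.0 [ 0.11  0.41 -0.28  1.99 -1.06  1.22  2.32]
0.36 0.0 0.0 [-0.65  0.33 -0.11  1.9   0.05  0.91  1.05]
0.36 0.26 0.0 [-0.42  0.27 -0.17  1.95 -0.27  0.86  1.42]
0.36 0.52 0.0 [-0.19  0.27 -0.2   1.98 -0.6   0.92  1.82]
0.36 0.79 0.0 [ 0.01  0.35 -0.23  1.99 -0.84  1.06  2.15]
0.36 0.96 0.0 [ 0.13  0.43 -0.24  1.98 -0.94  1.18  2.31]
0.36 1.08 0.0 [ 0.2   0.49 -0.25  1.97 -0.99  1.26  2.41]
[0.44313565 0.32336435 0.188     ]
t 20.9 tcp [0.4506 0.3156 0.2318] F [-0.8  0.3 -1.5] grip 0.007 q [-0.636  0.276 -0.107  1.85   0.034  1.017  1.071]
 shift now [0.0053 0.0094 0.0438]  turn [ 0.    -0.    -0.055]  shift after turn [0.0052 0.0094 0.0438]
```

{"fn": "apply_moves", "kwargs": {
  "moves": [
    [0,0,0,0.002,0.003,0.005,-1],
    [0,0,0,0.003,0.004,0.01,-1],
    [0,0,0,0,0.002,0.012,-1],
    [0,0,0,0,0,0.012,-1],
    [0,0,0,0,0,0.008,-1],
    [0,0,0,0,0,0.003,-1],
    [0,0,0,0,0,0,-1],
    [0,0,0,0,0,0,-1]
  ]
}}

```text
clock: 21.57
tcp_pos: [0.4435, 0.3231, 0.1817]
orientation: [0.401, -3.116, 0.0]
contact_force: [0.2, -0.3, -1.3]
grip_width: 0.007
gripper_force: 58.6
```

```bash
python3 - <<'E'
from pour import *
X,B=pose(1.833,0,lipz=.155);togo(X,1.833)
a=grab_frame("scene");b=grab_frame("top")
cv2.imwrite("pics/w.png",np.hstack([cv2.resize(a[140:260,130:230],(400,480),interpolation=cv2.INTER_CUBIC),cv2.resize(b[210:330,120:220],(400,480),interpolation=cv2.INTER_CUBIC)]))
for n,im in(("s",a),("old s",cv2.imread("pics/s0.png"))):
    h=cv2.cvtColor(im,cv2.COLOR_BGR2HSV);m=cv2.inRange(h,(8,120,80),(24,255,255))
    k,_,st,ce=cv2.connectedComponentsWithStats(m)
    print(n,[(np.round(ce[i]).astype(int).tolist(),int(st[i,4])) for i in range(1,k) if st[i,4]>3 and ce[i][0]<300 and ce[i][1]<300 and ce[i][1]>120])
E
```

```text
t 21.57 tcp [0.4435 0.3231 0.1817] F [ 0.2 -0.3 -1.3] grip 0.007 q [-0.652  0.33  -0.112  1.904  0.046  0.911  1.041]
 shift now [ 0.0003  0.0004 -0.0013]  turn [-0.001 -0.002 -0.056]  shift after turn [ 0.0003  0.0004 -0.0013]
s [([277, 127], 139), ([233, 179], 636), ([254, 170], 11), ([266, 183], 231), ([286, 180], 73), ([253, 183], 9), ([151, 184], 4), ([183, 187], 36), ([256, 190], 4), ([170, 202], 4), ([214, 215], 35), ([187, 217], 9), ([142, 224], 60), ([148, 221], 8)]
old s [([277, 127], 141), ([233, 179], 665), ([266, 183], 235), ([287, 180], 70), ([253, 183], 9), ([256, 189], 4), ([212, 212], 58), ([188, 212], 36), ([142, 224], 59), ([150, 221], 6), ([262, 273], 12), ([250, 277], 40), ([255, 282], 9)]
```

{"fn": "apply_moves", "kwargs": {
  "moves": [
    [-0.3,0,0,0,-0.001,-0.0033,-1],
    [-0.5,0,0,0,-0.0018,-0.0055,-1],
    [-0.5,0,0,0,-0.0018,-0.0055,-1],
    [-0.5,0,0,0,-0.0018,-0.0055,-1],
    [-0.5,0,0,0,-0.0018,-0.0055,-1],
    [-0.5,0,0,0,-0.0018,-0.0055,-1],
    [-0.5,0,0,0,-0.0018,-0.0055,-1],
    [-0.5,0,0,0,-0.0018,-0.0055,-1]
  ]
}}

```text
clock: 22.33
tcp_pos: [0.4494, 0.3032, 0.2216]
orientation: [0.388, -3.007, -0.611]
contact_force: [-0.5, 0.0, -1.8]
grip_width: 0.0074
gripper_force: 58.6
```

```bash
cat > lip.py <<'E'
from pour import *
o=telemetry.get_obs();A=R.from_rotvec(o["orientation"]);x=np.array(o["tcp_pos"])
z=A.apply([0,0,1]);print("lip",np.round(x-A.apply([0,.106,-.028]),4),"tilt",np.degrees(np.arccos(-z[2])),"q",np.round(o["joints"],3),"grip",o["grip_width"],"F",o["contact_force"],"t",o["clock"])
E
python3 lip.py
```

```text
lip [0.4715 0.2193 0.1545] tilt 22.95094138242155 q [-0.297  0.264 -0.214  1.963 -0.442  0.867  1.606] grip 0.007366381116390754 F [-0.46623391  0.04082085 -1.78327378] t 22.3333
```

{"fn": "apply_moves", "kwargs": {
  "moves": [
    [-0.5,0,0,0,-0.0018,-0.0055,-1],
    [-0.5,0,0,0,-0.0018,-0.0055,-1],
    [-0.5,0,0,0,-0.0018,-0.0055,-1],
    [-0.5,0,0,0,-0.0018,-0.0055,-1],
    [-0.5,0,0,0,-0.0018,-0.0055,-1],
    [-0.5,0,0,0,-0.0018,-0.0055,-1],
    [-0.5,0,0,0,-0.0018,-0.0055,-1],
    [-0.5,0,0,0,-0.0018,-0.0055,-1]
  ]
}}

```text
clock: 23.0
tcp_pos: [0.4588, 0.2679, 0.2501]
orientation: [0.358, -2.772, -1.203]
contact_force: [0.2, 0.7, -1.8]
grip_width: 0.0075
gripper_force: 58.8
```

```bash
python3 lip.py
```

```text
lip [0.4722 0.2177 0.1536] tilt 46.89692051285518 q [ 0.03   0.342 -0.266  1.99  -0.872  1.058  2.146] grip 0.007521818411041153 F [ 0.15716854  0.72478208 -1.79789524] t 23.0
```

{"fn": "apply_moves", "kwargs": {
  "moves": [
    [-0.5,0,0,0,-0.0018,-0.0055,-1],
    [-0.5,0,0,0,-0.0018,-0.0055,-1],
    [-0.5,0,0,0,-0.0018,-0.0055,-1],
    [-0.5,0,0,0,-0.0018,-0.0055,-1],
    [-0.5,0,0,0,-0.0018,-0.0055,-1],
    [0,0,0,0,0,0,-1],
    [0,0,0,0,0,0,-1],
    [0,0,0,0,0,0,-1]
  ]
}}

```text
clock: 23.67
tcp_pos: [0.4649, 0.2426, 0.259]
orientation: [0.333, -2.569, -1.535]
contact_force: [0.5, 0.7, -1.9]
grip_width: 0.0075
gripper_force: 58.8
```

```bash
python3 lip.py; python3 - <<'E'
from h import *
a=grab_frame("scene");b=grab_frame("top")
cv2.imwrite("pics/x.png",np.hstack([cv2.resize(a[140:260,150:250],(400,480),interpolation=cv2.INTER_CUBIC),cv2.resize(b[210:330,130:230],(400,480),interpolation=cv2.INTER_CUBIC)]))
s0=cv2.imread("pics/s0.png")
for n,im in(("s",a),("t",b)):
    h=cv2.cvtColor(im,cv2.COLOR_BGR2HSV);m=cv2.inRange(h,(8,120,80),(24,255,255))
    k,_,st,ce=cv2.connectedComponentsWithStats(m)
    print(n,[(np.round(ce[i]).astype(int).tolist(),int(st[i,4])) for i in range(1,k) if st[i,4]>3 and 130<ce[i][0]<260 and ce[i][1]<300 and ce[i][1]>140])
print(calibration and [c.astype(int).tolist() for c in [a[246:254:2,196:208:2].reshape(-1,3)]])
E
```

```text
lip [0.4715 0.2179 0.1523] tilt 61.713989511426895 q [ 0.178  0.459 -0.283  1.985 -1.016  1.23   2.367] grip 0.007534001473473246 F [ 0.49035294  0.73838194 -1.93904512] t 23.6667
s [([233, 179], 659), ([254, 184], 4), ([214, 215], 33), ([187, 217], 9), ([146, 220], 12), ([142, 224], 59)]
t [([172, 141], 128), ([241, 143], 12), ([203, 149], 22), ([192, 151], 19), ([249, 161], 6), ([135, 176], 12), ([230, 181], 4), ([143, 269], 14)]
[[[141, 165, 173], [172, 178, 177], [148, 168, 173], [144, 172, 183], [162, 180, 182], [237, 236, 233], [143, 156, 157], [143, 172, 181], [148, 159, 161], [145, 155, 152], [152, 165, 169], [236, 236, 230], [204, 202, 194], [141, 163, 171], [149, 171, 177], [205, 215, 212], [236, 235, 229], [235, 235, 229], [200, 206, 201], [179, 189, 185], [227, 227, 220], [228, 230, 223], [224, 224, 218], [215, 218, 209]]]
```

{"fn": "apply_moves", "kwargs": {
  "moves": [
    [-0.5,0,0,0,-0.0018,-0.0055,-1],
    [0,0,0,0,0.005,0,-1],
    [0,0,0,0,-0.005,0,-1],
    [0,0,0,0,0.005,0,-1],
    [0,0,0,0,-0.005,0,-1],
    [0,0,0,0,0,0,-1],
    [0,0,0,0,0,0,-1],
    [0,0,0,0,0,0,-1]
  ]
}}

```text
clock: 24.43
tcp_pos: [0.4661, 0.2367, 0.2595]
orientation: [0.325, -2.522, -1.6]
contact_force: [1.2, 0.1, -0.5]
grip_width: 0.0074
gripper_force: 58.9
```

{"fn": "apply_moves", "kwargs": {
  "moves": [
    [0.5,0,0,0,0.0018,0.0054,-1],
    [0.7,0,0,0,0.003,0.0075,-1],
    [0.7,0,0,0,0.003,0.0075,-1],
    [0.7,0,0,0,0.003,0.0075,-1],
    [0.7,0,0,0,0.003,0.0075,-1],
    [0.7,0,0,0,0.003,0.0075,-1],
    [0.7,0,0,0,0.003,0.0075,-1],
    [0.7,0,0,0,0.003,0.0075,-1]
  ]
}}

```text
clock: 25.1
tcp_pos: [0.4513, 0.2936, 0.2411]
orientation: [0.378, -2.929, -0.846]
contact_force: [0.2, -0.3, -2.1]
grip_width: 0.0072
gripper_force: 58.8
```

```bash
python3 lip.py
```

```text
lip [0.4703 0.2213 0.1609] tilt 32.22626803540714 q [-0.163  0.267 -0.242  1.973 -0.632  0.929  1.825] grip 0.007194533316339381 F [ 0.15388198 -0.3200535  -2.08207615] t 25.1
```

{"fn": "apply_moves", "kwargs": {
  "moves": [
    [0.77,0,0,0,0.003,0.0065,-1],
    [0.77,0,0,0,0.003,0.0065,-1],
    [0.77,0,0,0,0.003,0.0065,-1],
    [0.77,0,0,0,0.003,0.0065,-1],
    [0.77,0,0,0,0.003,0.0065,-1],
    [0.77,0,0,0,0.003,0.0065,-1],
    [0.75,0,0,0,0.003,0.0065,-1],
    [0,0,0,0,0,-0.03,-1]
  ]
}}

```text
clock: 25.77
tcp_pos: [0.4369, 0.328, 0.2288]
orientation: [0.412, -3.104, 0.008]
contact_force: [-1.2, 0.4, -1.3]
grip_width: 0.0074
gripper_force: 58.9
```

{"fn": "apply_moves", "kwargs": {
  "moves": [
    [0,0,0,0,0,-0.025,-1],
    [0,0,0,0,-0.02,0,-1],
    [0,0,0,0,-0.035,0,-1],
    [0,0,0,0,-0.035,0,-1],
    [0,0,0,0,-0.035,0,-1],
    [0,0,0,0,-0.035,0,-1],
    [0,0,0,0,-0.035,0,-1],
    [0,0,0,0,-0.035,0,-1]
  ]
}}

```text
clock: 26.43
tcp_pos: [0.5007, 0.102, 0.2589]
orientation: [0.402, -3.115, -0.006]
contact_force: [1.1, 0.2, -0.9]
grip_width: 0.007
gripper_force: 58.9
```

```bash
python3 lip.py; python3 - <<'E'
from h import *
togo(np.array([.5455,.0072,.2]),.28)
a=grab_frame("scene");b=grab_frame("top")
v=np.hstack([cv2.resize(a[170:270,150:250],(400,400),interpolation=cv2.INTER_CUBIC),cv2.resize(b[215:315,140:240],(400,400),interpolation=cv2.INTER_CUBIC)])
w=np.hstack([cv2.resize(a[130:255,200:450],(400,200)),cv2.resize(b[190:320,190:450],(400,200))])
cv2.imwrite("pics/z.png",np.vstack([v,w]))
E
```

```text
lip [ 5.275e-01 -5.000e-04  2.305e-01] tilt 0.21979844480565658 q [-0.316  0.18  -0.005  1.909 -0.003  1.053  1.508] grip 0.006967289263820945 F [ 1.09143358  0.21971462 -0.85938747] t 26.4333
t 26.43 tcp [0.5007 0.102  0.2589] F [ 1.1  0.2 -0.9] grip 0.007 q [-0.316  0.18  -0.005  1.909 -0.003  1.053  1.508]
 shift now [-0.0193 -0.1033  0.0585]  turn [ 0.025 -0.032 14.775]  shift after turn [-0.1035  0.0169  0.0589]
```

View pics/z.png

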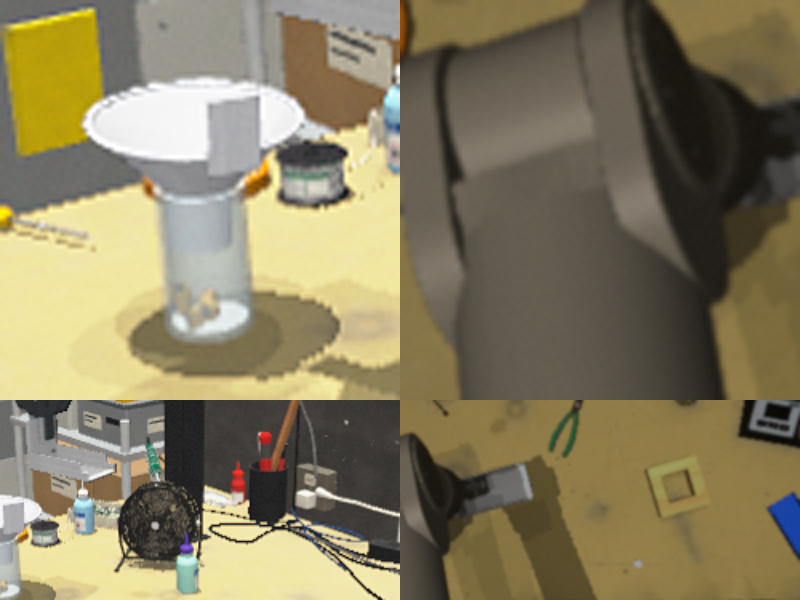

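The lower jar shows the spacers, the funnel is seated level with its tab upright, and the tray in the gripper looks empty. Next I'll set the tray down to the right of the jar.

{"fn": "apply_moves", "kwargs": {
  "moves": [
    [0,0,0,0,-0.025,0,-1],
    [0,0,0,0,-0.025,0,-1],
    [0,0,0,0,-0.02,0.01,-1],
    [0,0,0,0,-0.01,0.02,-1],
    [0,0,0,0,0,0.03,-1],
    [0,0,0,0,0,0.03,-1],
    [0,0,0,0,0,0.03,-1],
    [0,0,0,0,0,0.03,-1]
  ]
}}

```text
clock: 27.2
tcp_pos: [0.5209, 0.0272, 0.1075]
orientation: [0.401, -3.115, -0.006]
contact_force: [-0.4, 0.5, -1.6]
grip_width: 0.0069
gripper_force: 59.1
```

{"fn": "apply_moves", "kwargs": {
  "moves": [
    [0,0,0,0,0,0.02,-1],
    [0,0,0,0,0,0.015,-1],
    [0,0,0,0,0,0.01,-1],
    [0,0,0,0,0,0.005,-1],
    [0,0,0,0,0,0,-1],
    [0,0,0,0,0,0,-1],
    [0,0,0,0,0,0,-1],
    [0,0,0,0,0,0,-1]
  ]
}}

```text
clock: 27.87
tcp_pos: [0.522, 0.0267, 0.0597]
orientation: [-0.401, 3.114, 0.005]
contact_force: [0.6, 1.1, -0.8]
grip_width: 0.0074
gripper_force: 58.9
```

```bash
python3 lip.py
```

```text
lip [ 0.5489 -0.0757  0.0313] tilt 0.20719394007348516 q [-0.195  0.467  0.033  2.056 -0.031  0.618  1.687] grip 0.0073655407236847 F [ 0.59751398  1.13760354 -0.79068419] t 27.8667
```

Down another 27 mm, slowing at the end.

{"fn": "apply_moves", "kwargs": {
  "moves": [
    [0,0,0,0,0,0.009,-1],
    [0,0,0,0,0,0.009,-1],
    [0,0,0,0,0,0.005,-1],
    [0,0,0,0,0,0.003,-1],
    [0,0,0,0,0,0.001,-1],
    [0,0,0,0,0,0,-1],
    [0,0,0,0,0,0,-1],
    [0,0,0,0,0,0,-1]
  ]
}}

```text
clock: 28.53
tcp_pos: [0.5214, 0.0267, 0.0317]
orientation: [-0.401, 3.116, 0.005]
contact_force: [0.4, 0.2, -2.0]
grip_width: 0.0073
gripper_force: 59.0
```

{"fn": "apply_moves", "kwargs": {
  "moves": [
    [0,0,0,0,0,0.001,-1],
    [0,0,0,0,0,0,-1],
    [0,0,0,0,0,0,-1],
    [0,0,0,0,0,0,-1],
    [0,0,0,0,0,0,-1],
    [0,0,0,0,0,0,-1],
    [0,0,0,0,0,0,-1],
    [0,0,0,0,0,0,-1]
  ]
}}

```text
clock: 29.2
tcp_pos: [0.5215, 0.0268, 0.0308]
orientation: [-0.402, 3.116, 0.005]
contact_force: [1.0, -0.6, 3.3]
grip_width: 0.0068
gripper_force: 59.6
```

Contact is made, at the same height as when I picked it up. Releasing and retreating.

{"fn": "apply_moves", "kwargs": {
  "moves": [
    [0,0,0,0,0,0,-0.8],
    [0,0,0,0,0,0,-0.6],
    [0,0,0,0,0,0,-0.4],
    [0,0,0,0,0,0,-0.2],
    [0,0,0,0,0,0,-0.2],
    [0,0,0,0,0,0,-0.2],
    [0,0,0,0,0,-0.005,-0.2],
    [0,0,0,0,0,-0.01,-0.2]
  ],
  "grip_force": 20
}}

```text
clock: 29.87
tcp_pos: [0.5203, 0.0265, 0.0453]
orientation: [0.401, -3.113, -0.005]
contact_force: [0.8, -0.8, 0.4]
grip_width: 0.034
gripper_force: 0.0
```

{"fn": "apply_moves", "kwargs": {
  "moves": [
    [0,0,0,0,0,-0.02,-0.2],
    [0,0,0,0,0,-0.03,-0.2],
    [0,0,0,0,0,-0.035,-0.2],
    [0,0,0,0,0,-0.035,-0.2],
    [0,0,0,0,0,-0.035,-0.2],
    [0,0,0,0,0,-0.03,-0.2],
    [0,0,0,0,-0.035,0,-0.2],
    [0,0,0,0,-0.035,0,-0.2]
  ]
}}

```text
clock: 30.53
tcp_pos: [0.5407, -0.0402, 0.2343]
orientation: [-0.409, 3.109, 0.006]
contact_force: [1.1, -1.4, -0.7]
grip_width: 0.0341
gripper_force: 0.0
```

{"fn": "apply_moves", "kwargs": {
  "moves": [
    [0,0,0,0,-0.035,0,-0.2],
    [0,0,0,0,-0.035,0,-0.2],
    [0,0,0,0,-0.035,0,-0.2],
    [0,0,0,0,-0.035,0,-0.2],
    [0,0,0,0,-0.035,0,-0.2],
    [0,0,0,0,-0.02,0,-0.2],
    [0,0,0,0,0,0,-0.2],
    [0,0,0,0,0,0,-0.2]
  ]
}}

```text
clock: 31.2
tcp_pos: [0.5881, -0.2315, 0.2304]
orientation: [0.397, -3.116, -0.005]
contact_force: [-0.0, 0.6, -0.9]
grip_width: 0.0341
gripper_force: 0.0
```

```bash
python3 - <<'E'
from h import *
a=grab_frame("scene");b=grab_frame("top")
cv2.imwrite("pics/fs.png",a);cv2.imwrite("pics/ft.png",b)
for cam in("scene","top"):
  for n in("jar","funnel","pour_tray","dropper_bottle","relay_block","spacer_0"): print(cam,n,[(round(x["p"],2),np.round(x["extent"],1).tolist()) for x in silhouettes(n,cam)])
t=np.linspace(0,6.3,99)
for nm,z,r_ in(("rim",.136,.064),("jar base",.0,.028)):
  for cam in("scene","top"):
    e=proj(cam,np.c_[.4745+r_*np.cos(t),.2065+r_*np.sin(t),0*t+z]);print(nm,cam,e.min(0).round(1),e.max(0).round(1))
# brass pixels inside tray (top) and jar (scene)
h=lambda im:cv2.cvtColor(im,cv2.COLOR_BGR2HSV)
for x in silhouettes("pour_tray","top")[:2]:
    m=cv2.erode(x["mask"].astype(np.uint8),np.ones((5,5)))>0; S=h(b)[...,1][m]; print("tray sat",x["extent"][:2],(S>70).sum(),m.sum())
c0=cv2.imread("pics/t0.png");S=h(c0)[245:265,274:290,1];print("ref sat with spacers",(S>70).sum())
o=telemetry.get_obs();print(o["tcp_pos"],o["clock"])
E
```

```text
scene jar [(0.88, [202.4, 235.0, 29.5, 37.6])]
scene funnel [(0.59, [196.9, 205.4, 55.5, 26.8])]
scene pour_tray [(0.81, [402.5, 390.8, 45.7, 53.9]), (0.67, [274.8, 266.7, 52.6, 47.4])]
scene dropper_bottle [(0.88, [316.3, 233.8, 12.4, 34.2])]
scene relay_block [(0.53, [376.5, 273.3, 19.7, 16.2])]
scene spacer_0 []
top jar [(0.62, [194.8, 266.6, 9.5, 10.4])]
top funnel [(0.56, [193.1, 267.7, 56.1, 53.0])]
top pour_tray [(0.65, [287.2, 244.8, 40.3, 28.3]), (0.65, [451.4, 271.2, 42.7, 42.3])]
top dropper_bottle [(0.72, [194.8, 268.1, 58.1, 50.3]), (0.46, [262.8, 181.3, 13.2, 13.7])]
top relay_block [(0.68, [333.9, 180.6, 20.9, 14.9])]
top spacer_0 [(0.25, [190.8, 265.1, 52.1, 50.3])]
rim scene [170.5 190.6] [224.4 208.3]
rim top [166.  239.5] [216.9 290.5]
jar base scene [190.7 246.1] [213.4 255.5]
jar base top [195.4 254.6] [215.3 274.5]
tray sat [287.2, 244.8] 0 551
tray sat [451.4, 271.2] 709 709
ref sat with spacers 72
[ 0.58851502 -0.23026001  0.22978113] 31.95
```

```bash
python3 - <<'E'
from h import *
h=lambda im:cv2.cvtColor(im,cv2.COLOR_BGR2HSV)
b=cv2.imread("pics/ft.png");a=cv2.imread("pics/fs.png");b0=cv2.imread("pics/t0.png");a0=cv2.imread("pics/s0.png")
yy,xx=np.mgrid[:480,:640]; m=(np.hypot(xx-191.4,yy-265)<23)
k,_,st,ce=cv2.connectedComponentsWithStats(((h(b)[...,1]>60)&m).astype(np.uint8)); print("cone sat",[(ce[i].round(1).tolist(),int(st[i,4])) for i in range(1,k)])
d=cv2.absdiff(b,b0).max(2)>30;k,_,st,ce=cv2.connectedComponentsWithStats(d.astype(np.uint8))
print("diff top",[(ce[i].round().astype(int).tolist(),int(st[i,4])) for i in range(1,k) if st[i,4]>6 and 100<ce[i][1]<320])
d=cv2.absdiff(a,a0).max(2)>40;k,_,st,ce=cv2.connectedComponentsWithStats(d.astype(np.uint8))
print("diff scene",[(ce[i].round().astype(int).tolist(),int(st[i,4])) for i in range(1,k) if st[i,4]>6 and ce[i][1]>150 and ce[i][0]>100])
print("jar bottom S"); print(h(a)[236:256,190:214,1][::1].tolist() if 0 else "\n".join(" ".join(f"{v:3d}" for v in r_) for r_ in h(a)[236:256,190:214,1]))
E
```

```text
cone sat [([197.4, 265.5], 46)]
diff top [([375, 246], 9104), ([286, 251], 963), ([199, 264], 2659), ([369, 245], 48), ([375, 245], 8), ([278, 250], 25), ([199, 265], 29)]
diff scene [([365, 154], 81), ([395, 154], 12), ([396, 161], 10), ([351, 184], 135), ([389, 172], 34), ([372, 191], 98), ([196, 202], 948), ([108, 240], 70), ([267, 269], 1580), ([200, 247], 60), ([210, 254], 676), ([345, 287], 2520), ([263, 268], 10), ([396, 315], 985), ([280, 341], 2424), ([371, 324], 14), ([360, 333], 9), ([361, 338], 128), ([109, 370], 1495)]
jar bottom S
 62  36  18  13  11  12  11  11   9  12  12   9  10   8   9  13  13  12  12   8  15  30  63  84
 64  34  16  12  11  12   9  13  13  15  13  10   9   6  13  10  13  11  10   7  12  32  57  80
 69  35  18  15  13  12  12  12  12  13  10  10   9   9   8   9  12  11  10  10  12  27  40  88
 70  34  18  16  14  10   8  11  12   9  12  10   9   8   8   9   9  11   8   7   6  20  37  95
 67  32  18  15  15  19  21  15  11   9   9  12   8   8   9  12  11  10  11   9   5  19  36  88
 68  34  26  16   8  13  47  25  12   9  10  11   8   7   8  11  11  
[... 670 characters left out ...]
   7   7   8   7   8  10  36
101  35  11  13   8   3  12  29  50  51  42  21  43  27   7   8   5   5   7   8   7  10  16  29
 98  36  17  11   7   7  14  18  43  46  42  15  12   6   9   8   7   5   7   8  10  13  19  50
 96  46  18  10  10   8   8  26  34  20  13   7   7   7   6   8   7   7   9  10  13  19  30  81
 98  73  23  17  10   7   9  21  12   9   7   9  10   8   7   9  13  10   9  19  20  31  66  97
 89  97  51  21  19  18  17  16  10   8  11  11   9  11  12  14  22  19  16  26  37  70 100 101
 95 100 100  57  34  25  17  18  16  15  15  15  21  18  17  14  26  29  36  66  87 102 102  95
 89  92  94  97  98  69  46  36  30  32  31  32  32  36  39  41  64  82  95 101  97  92 100  99
```

```bash
python3 -c "
from bench import order; print(order.hand_in())"
```

```text
the job is handed in; nothing more can be done
None
```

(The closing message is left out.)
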